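Tape a board from its hidden end to a pencil line

ROBOT

A 6-joint arm with a two-finger parallel gripper is mounted at the origin on a cart in front of the work surface, level with it; the furniture and walls round the work are solid. World frame = base frame: x ahead of the robot, y to its left, z up, the work surface at z = 0. Lengths are in mm, angles in rad, forces in N, time in s.
With the tool pointing down it reaches from about 300 to 775 mm from the base axis. Payload 14.6 kg.
Tool frame: the origin (TCP) lies midway between the tips of the shut fingers; the grasp point (between the pads) lies 19 mm behind it; z points along the fingers, y is the direction in which the jaws open and shut (so a half turn about z gives the same grasp; the last joint's range is limited). The gripper opens to 94 mm and grips with 3 to 60 N. Pads are 16 mm wide; open, the fingers measure 119 mm over their backs; the gripper's body (75 mm by 177 mm) begins 78 mm behind the grasp point.
Start: joints at [-1.187, 0.3, 1.521, -0, 1.321, -0.067], TCP at [239.619, -495.047, 205.446] pointing down, gripper open.
Joint ranges: [-3.03, 3.03], [-0.79, 2.21], [0.23, 2.52], [-1.04, 4.18], [0, 3.07], [-2.55, 2.55]. Speed limits (rad/s): [2.22, 2.22, 2.57, 3.14, 3.14, 3.14].

INTERFACE

Orientations are given as [roll, pitch, yaw] about the fixed x, y, z axes, in that order (R = Rz(yaw) Ry(pitch) Rx(roll)).
In Python, from cell import manip gives the robot as it stands.
- The arm moves only by the tool play_rows, never from a script. Its argument "commands" is a list of rows, each an object of numbers: "x", "y", "z": the shift along the tool's x, y, z in m; "wx", "wy", "wz": the turn, a rotation vector about the tool's x, y, z in degrees; "grip": the opening, from 0 (shut) to 1 (fully open). In form: [{"x": .., "y": .., "z": .., "wx": .., "wy": .., "wz": .., "grip": ..}, ...]. A call has 1 to 20 rows; each row shifts and turns the commanded pose from where the row before left it, along the tool's axes as they then stand; what a row does not reach is not made up. A row lasts 1/8 s, in which the tool goes at most 62.5 mm and 10.7 degrees, less where a joint would pass 70% of its speed; a pose out of reach is approached as far as the arm can. A call is refused whole if a number of a shift passes 0.0625 or a number of a turn 10.7, either way. A call with a gripper value outside its range is refused whole. The fingers move at their own pace and stop on an object; "squeeze" is the grip in N (left out, the last holds). Time passes only in rows, so rows that do not move let the fingers close. It gives the time, the measured TCP pose, the force and the opening at its end, in the units of the state.
- manip.read_state(): the state, without advancing time (a new reading comes with each control period).
- manip.camera(name): name is "scene" or "top" or "wrist"; returns (picture, depth): 400x640x3 uint8, red, green, blue; 400x640 float32, mm along the optical axis (not along the pixel's ray), 0 where there is no reading.
- manip.camera_info(name): a dict with "intrinsics" (3x3 intrinsics, pixels), "camera_from_world" (4x4, takes a point from world to camera coordinates); the wrist camera has in their place "tool_from_camera" (4x4, takes a point from camera to tool coordinates, whose origin is the TCP and whose axes are the flange's). Camera axes: x right, y up, looking along -z (the intrinsics and any distortion apply to the point x, -y, -z); pixel columns grow to the right and rows downward; lengths in mm; the calibration is good to about 2 mm. The wrist camera is an equidistant fisheye: a pixel r from the principal point sees the ray r / f radians off the axis. A picture is of the moment at which its call begins: read the wrist's pose just before it. camera_info takes no time and is no camera call.
- manip.sign_off(): hands the job in, once; it reports no verdict.
The state is a dict: "clock": time; "joints": joint angles; "qd": joint speeds; "effort": joint torques, N m; "eef_pos": TCP position; "eef_rot": TCP orientation; "wrist_force": force on the tool from outside, world axes, zero at the start; "moment": the same for the moment, N m; "finger_gap": finger opening in mm.
Only numpy, scipy, OpenCV 4.12 (cv2) and the standard library are available. Lean on these libraries where they do the work, as an engineer would, in place of code of your own. Each camera call takes 0.05 s, during which the arm holds its last target.

TASK

Measure the wooden board from its hidden end under the little shelf to the black pencil line: hook the lip of the blue tape measure over that end, draw the case straight back along the board against its spring until the front of the case stands at the line, and press it down flat so that the brake under it locks. Let go and leave it like that, pulled out and hooked on, and leave the glass, the lemon and the red-capped jar where they are.

Things in the scene. Friction and masses are not known exactly. Their poses are not given: they have to be found in the camera images.
- tape: blue tape measure, loose, 0.37 kg: case 36 mm wide (x), 85 long (y), 58 high (above 38 mm only 66 long, set to the rear), flat sides. Origin: middle of the case's flat base; own +y out of the nose, +z up. It waits upright on a fixed red notepad, nose over its edge and towards the board, on its brake button, so that its base is 14 mm above the worktop.
- tape_mouth (a point): front of the case at base height, 42.5 mm ahead of the case's origin; axes as the case. The white tape (18 mm wide, stiff) leaves the case 6 mm above the base. A spring draws it in with about 2 N when home, 3.5 N when drawn out 120 mm; it comes out by 130 mm at most.
- tape_hook (a point): lower end of the tape's steel lip, on the inner face that looks back to the case; axes as the case. The lip is 20 mm wide, 3 mm thick and reaches 12 mm below the base of the case. With the tape home its inner face is 13 mm ahead of the front of the case.
- tape_lock (a joint): red brake button (24 x 34 mm) in the middle of the case's base: 0 = 6 mm out, tape free. It moves in under a push of about 10 N, bites on the tape near 0.005 m (press with 14 to 20 N) and stays where it is left. Pressing the case flat onto the board pushes it in.
- pencil_line: black pencil line, 210 mm long (own x) and 2.5 mm wide (own y), across the top of a wooden board 250 mm wide and 22 mm thick, fixed on the worktop. Origin: its middle, on the board's top. Own +y runs along the board to its hidden end, z up. On the -y side the board goes on for 200 mm or more.
- line_mid (a point): middle of the line; axes as the line. The hidden end is parallel to the line, 95 to 135 mm away at +y: where exactly must be found. A fixed shelf hangs over the last 50 mm (underside 123 mm above the board, jars on it): an upright tool does not fit in, one leaning back towards -y by 35 to 45 degrees does. A panel of the shelf stands 30 mm beyond the end.
- glass_a: drinking glass, 80 mm wide, 91 mm high, loose, upright; origin under its middle; leave alone
- lemon_a: lemon, 71 x 53 x 51 mm, loose; origin under its middle; leave alone
- spice_dill: spice jar with a red cap, 39 mm wide, 91 mm high, loose; origin under its middle; leave alone

How it is judged (in metres and radians):
On the way, in this order (a step that is already met when the one before it is completed fails the run):
1. the lip is over the board's end, below its top, and the tape is drawn out by 30 mm or more with the brake still off (z of tape_hook in the frame of line_mid below -0.0015 m and y of tape_hook in the frame of line_mid above 0.085 m and distance between tape_hook and tape_mouth above 0.045 m and value of joint tape_lock below 0.003 m), for 0.1 s.
2. with the front of the case at the line, the brake is pressed in (value of joint tape_lock above 0.0043 m and y of tape_mouth in the frame of line_mid between -0.007 and 0.007 m and z of tape_hook in the frame of line_mid below -0.003 m), for 0.1 s.
At the end, for the whole second after the job is handed in: Tape flat on the board and square to the line (5 degrees), at most 90 mm aside of its middle; front of the case within 6 mm of the line; lip over the hidden end, 5 mm or more below the board's top; brake button in; all at rest and released (y of tape_mouth in the frame of line_mid between -0.006 and 0.006 m and x of tape_mouth in the frame of line_mid between -0.09 and 0.09 m and z of tape_mouth in the frame of line_mid below 0.004 m and y of tape_hook in the frame of line_mid above 0.085 m and z of tape_hook in the frame of line_mid below -0.005 m and angle between the y axis of tape and the y axis of line_mid, either way round below 0.09 rad and angle between tape's own z axis and vertical below 0.09 rad and value of joint tape_lock above 0.0043 m and contact force between the fingers and tape below 0.1 N and linear speed of tape below 0.01 m/s); the robot touches nothing.
It fails at once if the glass, the lemon or the red-capped jar is moved by more than 25 mm (distance of any of glass_a, lemon_a, spice_dill from where it was at the start of the episode above 0.025 m).
It also fails if it takes over 58 s, if anything falls off the work surface, if the arm or the gripper's body presses on something with over 40 N, if the wrist force passes 120 N, or if a joint passes its speed limit or range.

## Working session

There is one attempt and no reset: what is moved stays moved. The work goes in short steps, Python scripts to look and compute and a tool call to move; the robot and the scene stay as the last step left them, time stands still between calls to the robot, and variables do not carry over. Pictures are saved under pics/ and viewed, and the job is handed in when it is done.

Besides the shell and the picture viewer there is one more tool, called after "Request:" as name([rows], argument=value, ...), one row to a line, values as JSON. play_rows: Moves the arm, as the interface text tells. Its arguments: {"type":"object","properties":{"commands":{"type":"array"},"squeeze":{"type":"number"}},"required":["commands"]}

```bash
ls; mkdir -p pics; python3 - <<'E'
from cell import manip
import cv2,numpy as np
print(manip.read_state())
for n in ["scene","top"]:
    p,d=manip.camera(n); cv2.imwrite(f"pics/{n}0.png",p[:,:,::-1]); np.save(f"pics/{n}0.npy",d)
    print(n,manip.camera_info(n))
print(manip.camera_info("wrist"))
E
```

```text
pics
{'clock': 0.0, 'joints': array([-1.18661348e+00,  3.00484045e-01,  1.52154130e+00, -1.00832994e-05,
        1.32071436e+00, -6.65965823e-02]), 'qd': array([-0.0009415 ,  0.00083679, -0.00048773, -0.00085241, -0.00016759,
        0.00152339]), 'effort': array([ 1.38875846e-03, -5.31807160e+01, -3.52741778e+01,  7.08541065e-02,
        2.43660092e-02, -9.13317012e-05]), 'eef_pos': array([ 239.51947067, -494.82796067,  204.89606336]), 'eef_rot': array([-3.14044750e+00, -6.65879279e-05,  4.50781887e-01]), 'wrist_force': array([0.01920144, 0.0521522 , 0.1012859 ]), 'moment': array([-0.01057784, -0.01085911,  0.02234987]), 'finger_gap': 93.93027567801595}
scene {'intrinsics': array([[442.46993197,   0.        , 312.13502834],
       [  0.        , 442.46993197, 200.00278634],
       [  0.        ,   0.        ,   1.        ]]), 'camera_from_world': array([[-7.33859672e-01, -6.79165181e-01, -1.35881739e-02,
         3.62716521e+02],
       [ 3.47904928e-01, -3.92952597e-01,  8.51205273e-01,
        -2.83980416e+02],
       [-5.83448492e-01,  6.19937830e-01,  5.24656978e-01,
        -8.
[... 470 characters left out ...]
    [-1.85003542e-01, -3.85880904e-03,  9.82730278e-01,
        -8.77084641e+02],
       [ 0.00000000e+00,  0.00000000e+00,  0.00000000e+00,
         1.00000000e+00]])}
{'intrinsics': array([[309.70691629,   0.        , 321.38737359],
       [  0.        , 309.70691629, 196.44430297],
       [  0.        ,   0.        ,   1.        ]]), 'tool_from_camera': array([[ 3.45010215e-04,  9.62723471e-01,  2.70487335e-01,
         7.81868951e+01],
       [ 9.99998359e-01, -8.13195249e-04,  1.61882812e-03,
        -1.58351533e-01],
       [ 1.77844284e-03,  2.70486333e-01, -9.62722172e-01,
        -1.78417923e+02],
       [ 0.00000000e+00,  0.00000000e+00,  0.00000000e+00,
         1.00000000e+00]])}
```

View pics/scene0.png

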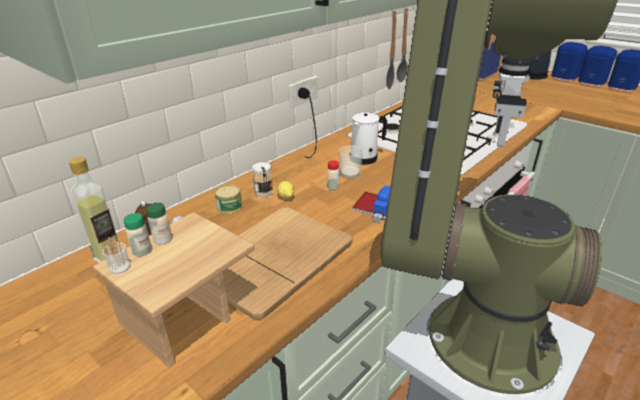

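View pics/top0.png

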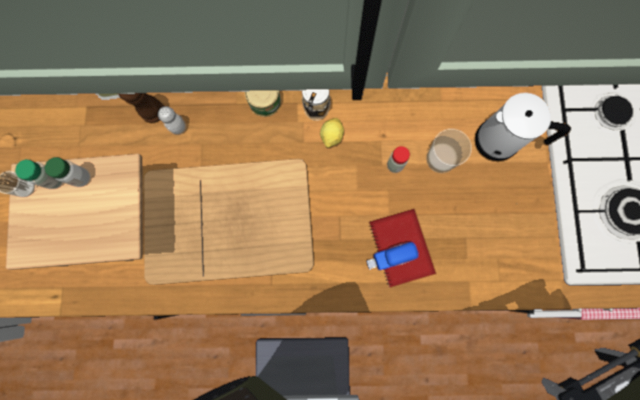

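```bash
cat > h.py <<'E'
from cell import manip
import numpy as np,cv2
from scipy.spatial.transform import Rotation as Rt
def px2w(name,u,v,dep=None,z=None,info=None):
    i=info or manip.camera_info(name);K=i['intrinsics'];T=np.linalg.inv(i['camera_from_world'])
    u=np.asarray(u,float);v=np.asarray(v,float)
    r=np.stack([(u-K[0,2])/K[0,0],-(v-K[1,2])/K[1,1],-np.ones_like(u)],-1)
    R=T[:3,:3];t=T[:3,3]
    w=r@R.T
    s=dep if dep is not None else (z-t[2])/w[...,2]
    return t+w*np.asarray(s)[...,None]
def grid(name,d):
    v,u=np.mgrid[0:d.shape[0],0:d.shape[1]]
    return px2w(name,u,v,dep=d)
E
python3 - <<'E'
from h import *
p=cv2.imread('pics/top0.png');d=np.load('pics/top0.npy')
cv2.imwrite('pics/topA.png',cv2.resize(p[140:300,130:330],None,fx=4,fy=3.7,interpolation=cv2.INTER_CUBIC))
cv2.imwrite('pics/topB.png',cv2.resize(p[190:300,350:450],None,fx=5.4,fy=5.4,interpolation=cv2.INTER_CUBIC))
s=cv2.imread('pics/scene0.png')
cv2.imwrite('pics/sceneA.png',cv2.resize(s[200:330,90:360],None,fx=2.9,fy=2.9,interpolation=cv2.INTER_CUBIC))
W=grid('top',d)
for u,v in [(202,200),(202,270),(148,275),(250,200),(143,240),(132,240),(400,255),(373,264),(425,220),(350,230),(450,150),(400,157)]: print(u,v,W[v,u].round(1))
E
```

```text
202 200 [562.9 171.7  16.5]
202 270 [410.9 165.4  19.9]
148 275 [402.2 279.8  19.9]
250 200 [560.5  65.6  20.1]
143 240 [478.3 301.8   3.2]
132 240 [463.1 256.3 161.9]
400 255 [ 433.  -246.8   75.8]
373 264 [ 418.  -198.2   18.9]
425 220 [ 513.2 -318.8   -1.5]
350 230 [ 493.7 -152.5   -2.1]
450 150 [ 669.2 -381.3   10.9]
400 157 [ 632.3 -253.9   90.3]
```

View pics/topA.png

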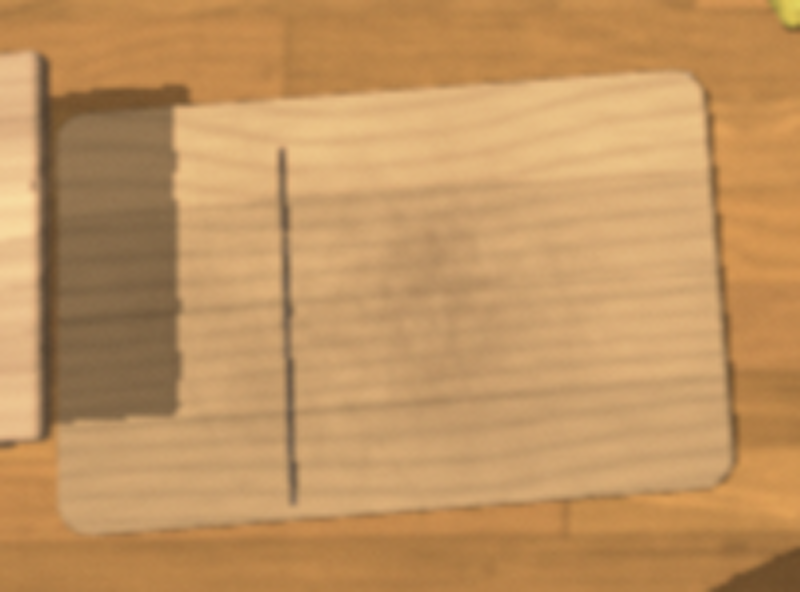

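View pics/topB.png

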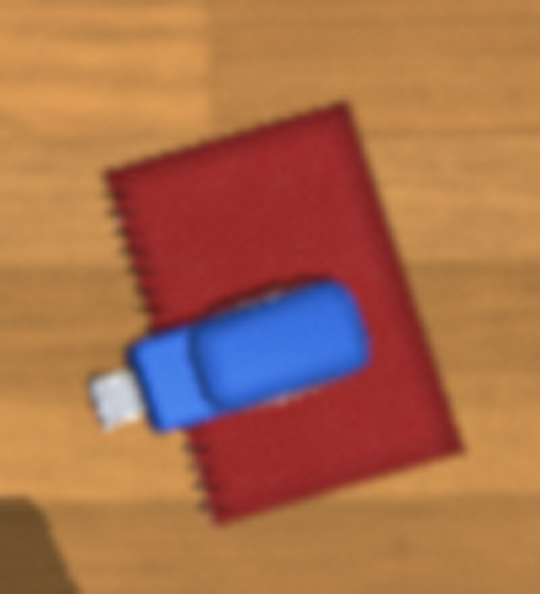

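View pics/sceneA.png

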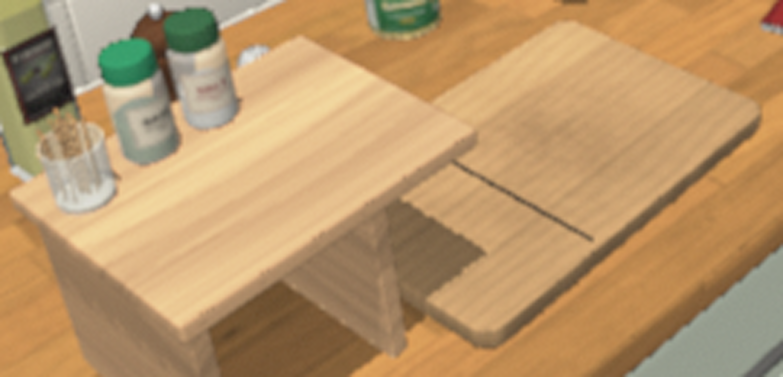

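```bash
python3 - <<'E'
from h import *
p=cv2.imread('pics/top0.png');d=np.load('pics/top0.npy');W=grid('top',d)
I=manip.camera_info('top')
print('cam',np.linalg.inv(I['camera_from_world'])[:3,3])
# subpixel line
g=p.astype(float).mean(2)
pts=[]
for v in range(184,273,2):
    seg=g[v,196:209]; w=np.clip(np.median(seg)-seg-15,0,None)
    pts.append((196+(w*np.arange(13)).sum()/w.sum(),v))
pts=np.array(pts); Lw=px2w('top',pts[:,0],pts[:,1],z=22.)
vx,vy,x0,y0=cv2.fitLine(Lw[:,:2].astype(np.float32),2,0,.1,.1).ravel(); print('line dir',vx,vy,np.degrees(np.arctan2(vy,vx)),x0,y0)
e=px2w('top',[200.5,203.25],[180.5,275.7],z=22.);print('ends',e, e.mean(0))
# end edge: gradient per row
for v in list(range(176,270,10))+[255,260,264,268,272,276]:
    print(v,g[v,138:150].round().astype(int))
# depth
for z0 in (0,):
  m=(W[...,0]>380)&(W[...,0]<620)&(W[...,1]<160)&(W[...,1]>0)
  print('board z',np.median(W[m][:,2]), 'table', np.median(W[230:240,345:360,2]))
# tape
hsv=cv2.cvtColor(p,cv2.COLOR_BGR2HSV)
b=cv2.inRange(hsv,(100,120,60),(125,255,255))>0
b[:, :350]=0;b[:,450:]=0;b[:200]=0;b[300:]=0
q=W[b]; print(len(q),np.percentile(q[:,2],[5,25,50,75,95]))
for lo,hi in((62,90),(40,58)):
    s=q[(q[:,2]>lo)&(q[:,2]<hi)]; r=cv2.minAreaRect(s[:,:2].astype(np.float32)); print(lo,len(s),r,s.mean(0))
v,u=np.nonzero(b)
full=px2w('top',u,v,z=60.);print(cv2.minAreaRect(full[:,:2].astype(np.float32)))
# shelf
m=(W[...,2]>130)&(W[...,2]<170)&(W[...,1]>200)
s=W[m];print('shelf',np.percentile(s[:,2],[5,50,95]),np.percentile(s[:,0],[0.5,99.5]),np.percentile(s[:,1],[0.5,99.5]))
E
```

```text
cam [384.14086451 -95.71711074 964.43828925]
line dir 0.9978527 0.06549864 3.755484 501.02383 169.15819
ends [[605.59096801 175.00135477  22.        ]
 [398.92212286 161.71239984  22.        ]] [502.25654543 168.35687731  22.        ]
176 [158 125  91  73  75  86  99 112 115 114 114 115]
186 [168 130  89  75  80  92 104 114 116 116 115 116]
196 [183 149 104  79  75  79  96 111 113 113 114 113]
206 [171 140  98  75  73  78  91 105 106 106 107 106]
216 [168 133  89  69  73  78  89 103 106 103 104 104]
226 [172 141  98  71  71  80  87  91  94  94  93  93]
236 [165 136  96  71  71  80  95 103 105 104 105 105]
246 [176 148 109  78  77  88  96 100 100 101 102 101]
256 [173 146 105  82  97 126 143 151 150 150 150 150]
266 [143 144 144 147 146 147 154 159 161 159 158 157]
255 [175 147 108  80  91 119 138 146 146 145 148 151]
260 [142 142 141 143 143 142 146 155 155 155 155 155]
264 [141 139 140 140 140 141 147 157 158 158 159 158]
268 [140 140 142 141 143 145 150 151 153 152 151 152]
272 [140 138 137 134 136 138 149 158 159 158 159 158]
276 [135 135 137 135 134 137 147 157 161 161 162 161]
board z 563.2960129054982 table -0.386681141133181
713 [49.38146214 54.03056388 69.65770887 71.63314467 73.86584159]
62 505 ((436.3970947265625, -251.0267333984375), (34.13748550415039, 62.40520477294922), 17.202678680419922) [ 435.82174936 -250.48547805   70.44478401]
40 181 ((425.7864990234375, -216.71200561523438), (34.58108139038086, 29.426477432250977), 16.772897720336914) [ 424.92955212 -212.64936655   51.41605855]
((433.6061096191406, -240.98683166503906), (34.90682601928711, 87.15949249267578), 17.22475242614746)
shelf [159.08907649 161.89173416 164.28667988] [417.3561534 624.33869  ] [242.15803956 487.71495775]
```

```bash
python3 - <<'E'
from h import *
e=px2w('top',[144.2,144.0,144.0,143.9],[264,272,276,216],z=22.)
o=np.array([501.02,169.16]); 
for yaw in (np.radians(3.75),):
  a=np.array([-np.sin(yaw),np.cos(yaw)]);print(e.round(1),((e[:,:2]-o)@a))
# board far edge direction (near robot -y end): right edge
p=cv2.imread('pics/top0.png').astype(float).mean(2)
P=[]
for v in list(range(170,262,4)):
    g=np.abs(np.diff(p[v,295:325])); 
    P.append((295+g.argmax()+.5,v))
P=np.array(P);w=px2w('top',P[:,0],P[:,1],z=22.)
vx,vy,x0,y0=cv2.fitLine(w[:,:2].astype(np.float32),cv2.DIST_HUBER,0,.1,.1).ravel();print(np.degrees(np.arctan(vy/vx)),x0,y0)
# scene: end corner & line
s=cv2.imread('pics/scene0.png')
u=90+np.array([455,592])/2.9;v=200+np.array([160,240])/2.9
print('scene line',px2w('scene',u,v,z=22.))
cv2.imwrite('pics/sceneB.png',cv2.resize(s[270:330,210:310],None,fx=8,fy=8,interpolation=cv2.INTER_CUBIC))
E
```

```text
[[425.4 288.4  22. ]
 [408.6 287.8  22. ]
 [400.2 287.3  22. ]
 [528.6 295.2  22. ]] [123.91582505 124.43465086 124.48124628 123.98257608]
3.8318145 527.02325 -63.148853
scene line [[558.41338322 170.41742928  22.        ]
 [399.33769386 163.095682    22.        ]]
```

View pics/sceneB.png

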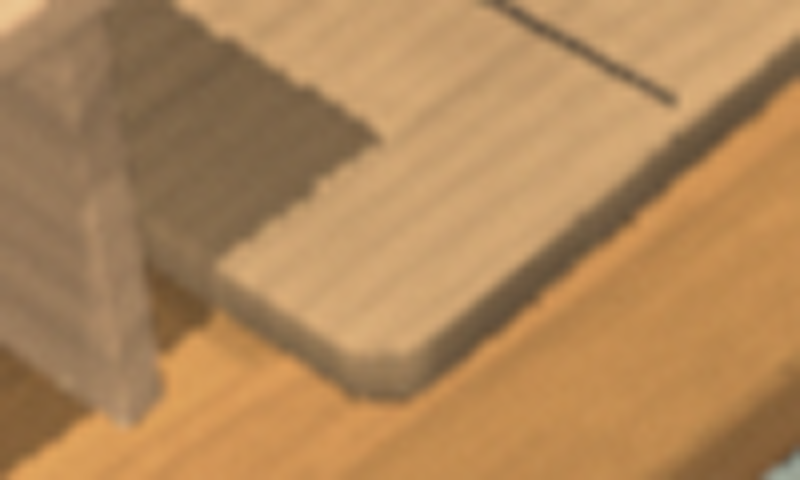

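```bash
cat >> h.py <<'E'
def tool(yawdeg,lean):  # nose yaw (deg of case y axis dir), lean deg
    n=np.array([np.cos(np.radians(yawdeg)),np.sin(np.radians(yawdeg)),0]);k=np.array([0,0,1.])
    c,s=np.cos(np.radians(lean)),np.sin(np.radians(lean))
    x=n*c+k*s; z=n*s-k*c; y=np.cross(z,x)
    return np.stack([x,y,z],1)
def cur():
    s=manip.read_state(); return s['eef_pos'],Rt.from_euler('xyz',s['eef_rot']).as_matrix(),s
def rows(p0,R0,p1,R1,N,dp=4,dr=1):
    rv=Rt.from_matrix(R0.T@R1).as_rotvec()
    p,R=np.array(p0,float),R0.copy();out=[]
    for i in range(1,N+1):
        pt=p0+(p1-p0)*i/N; Rtt=R0@Rt.from_rotvec(rv*i/N).as_matrix()
        t=np.round(R.T@(pt-p)/1000,dp); w=np.round(np.degrees(Rt.from_matrix(R.T@Rtt).as_rotvec()),dr)
        p=p+R@t*1000; R=R@Rt.from_rotvec(np.radians(w)).as_matrix()
        out.append(dict(zip(('x','y','z','wx','wy','wz'),map(float,np.r_[t,w]))))
    import json
    print(json.dumps(out).replace('"x"','"x"'))
    print('end',p.round(1),'err',(p-p1).round(1),'rot',np.degrees(Rt.from_matrix(R.T@R1).magnitude()).round(2))
# line frame
LO=np.array([501.0,169.2,22.0]);LY=3.78
def F(x,y,z):
    c,s=np.cos(np.radians(LY)),np.sin(np.radians(LY))
    return LO+np.array([c*x-s*y,s*x+c*y,z])
E
python3 - <<'E'
from h import *
p,R,s=cur()
R1=tool(107.2,40); g=np.array([432.4,-238.1,33.5]); 
rows(p,R,g-100*R1[:,2],R1,12,3)
E
```

```text
[{"x": 0.023, "y": -0.007, "z": 0.008, "wx": 2.4, "wy": 2.7, "wz": -6.5}, {"x": 0.023, "y": -0.004, "z": 0.009, "wx": 2.3, "wy": 2.8, "wz": -6.5}, {"x": 0.023, "y": -0.001, "z": 0.011, "wx": 2.4, "wy": 2.7, "wz": -6.5}, {"x": 0.023, "y": 0.002, "z": 0.011, "wx": 2.3, "wy": 2.8, "wz": -6.4}, {"x": 0.021, "y": 0.005, "z": 0.013, "wx": 2.4, "wy": 2.7, "wz": -6.5}, {"x": 0.02, "y": 0.008, "z": 0.013, "wx": 2.3, "wy": 2.7, "wz": -6.5}, {"x": 0.018, "y": 0.011, "z": 0.013, "wx": 2.4, "wy": 2.8, "wz": -6.5}, {"x": 0.017, "y": 0.013, "z": 0.014, "wx": 2.3, "wy": 2.7, "wz": -6.5}, {"x": 0.014, "y": 0.016, "z": 0.015, "wx": 2.4, "wy": 2.8, "wz": -6.5}, {"x": 0.011, "y": 0.017, "z": 0.014, "wx": 2.4, "wy": 2.7, "wz": -6.4}, {"x": 0.009, "y": 0.019, "z": 0.014, "wx": 2.3, "wy": 2.7, "wz": -6.5}, {"x": 0.006, "y": 0.021, "z": 0.013, "wx": 2.4, "wy": 2.8, "wz": -6.5}]
end [ 451.4 -299.5  109.9] err [-0.  -0.  -0.2] rot 0.04
```

Request:
play_rows([
  {"x":0.023,"y":-0.007,"z":0.008,"wx":2.4,"wy":2.7,"wz":-6.5},
  {"x":0.023,"y":-0.004,"z":0.009,"wx":2.3,"wy":2.8,"wz":-6.5},
  {"x":0.023,"y":-0.001,"z":0.011,"wx":2.4,"wy":2.7,"wz":-6.5},
  {"x":0.023,"y":0.002,"z":0.011,"wx":2.3,"wy":2.8,"wz":-6.4},
  {"x":0.021,"y":0.005,"z":0.013,"wx":2.4,"wy":2.7,"wz":-6.5},
  {"x":0.02,"y":0.008,"z":0.013,"wx":2.3,"wy":2.7,"wz":-6.5},
  {"x":0.018,"y":0.011,"z":0.013,"wx":2.4,"wy":2.8,"wz":-6.5},
  {"x":0.017,"y":0.013,"z":0.014,"wx":2.3,"wy":2.7,"wz":-6.5},
  {"x":0.014,"y":0.016,"z":0.015,"wx":2.4,"wy":2.8,"wz":-6.5},
  {"x":0.011,"y":0.017,"z":0.014,"wx":2.4,"wy":2.7,"wz":-6.4},
  {"x":0.009,"y":0.019,"z":0.014,"wx":2.3,"wy":2.7,"wz":-6.5},
  {"x":0.006,"y":0.021,"z":0.013,"wx":2.4,"wy":2.8,"wz":-6.5},
  {"x":0},
  {"x":0},
])

```text
$.commands[0]: bad value
```

```bash
python3 - <<'E'
from h import *
p,R,s=cur()
R1=tool(107.2,40); g=np.array([432.4,-238.1,33.5]); 
print(s['clock'],p,np.degrees(Rt.from_matrix(R.T@R1).as_rotvec()),(R1.T@(g-p)).round(1),s['joints'].round(2))
np.savez('pics/w1.npz',p=p,R=R)
a,d=manip.camera('wrist');cv2.imwrite('pics/w1.png',a[:,:,::-1])
# project tape model points
i=manip.camera_info('wrist');K=i['intrinsics'];T=i['tool_from_camera']
n=np.array([np.cos(np.radians(107.2)),np.sin(np.radians(107.2)),0]);xx=np.array([n[1],-n[0],0])
o=np.array([433.6,-241.9,14.])
for q in [(-18,-42.5,58),(18,-42.5,58),(18,23.5,58),(-18,23.5,58),(-18,42.5,38),(18,42.5,38)]:
    w=o+xx*q[0]+n*q[1]+np.array([0,0,q[2]])
    c=T[:3,:3].T@(R.T@(w-p)-T[:3,3]); v=np.array([c[0],-c[1],-c[2]])
    th=np.arctan2(np.hypot(v[0],v[1]),v[2]);f=K[0,0]*th/np.hypot(v[0],v[1])
    x,y=K[0,2]+f*v[0],K[1,2]+f*v[1];print(q,round(x,1),round(y,1))
    a=a.copy();cv2.circle(a,(int(round(x)),int(round(y))),2,(255,255,0),-1)
cv2.imwrite('pics/w1o.png',a[:,:,::-1])
E
```

```text
0.1 [ 239.54074876 -494.81967403  204.94576391] [ 28.2715288   32.89439909 -77.81623309] [ 34.  260.1 252.3] [-1.19  0.3   1.52  0.    1.32 -0.07]
(-18, -42.5, 58) 225.7 -45.5
(18, -42.5, 58) 232.8 -71.1
(18, 23.5, 58) 180.3 -67.2
(-18, 23.5, 58) 172.7 -42.1
(-18, 42.5, 38) 166.2 -34.4
(18, 42.5, 38) 173.2 -58.4
```

View pics/w1o.png

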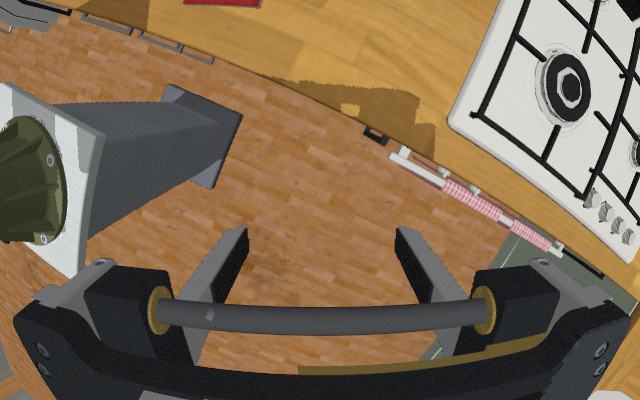

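Request:
play_rows([
  {"x":0.023,"y":-0.007,"z":0.008,"wx":2.4,"wy":2.7,"wz":-6.5,"grip":1},
  {"x":0.023,"y":-0.004,"z":0.009,"wx":2.3,"wy":2.8,"wz":-6.5,"grip":1},
  {"x":0.023,"y":-0.001,"z":0.011,"wx":2.4,"wy":2.7,"wz":-6.5,"grip":1},
  {"x":0.023,"y":0.002,"z":0.011,"wx":2.3,"wy":2.8,"wz":-6.4,"grip":1},
  {"x":0.021,"y":0.005,"z":0.013,"wx":2.4,"wy":2.7,"wz":-6.5,"grip":1},
  {"x":0.02,"y":0.008,"z":0.013,"wx":2.3,"wy":2.7,"wz":-6.5,"grip":1},
  {"x":0.018,"y":0.011,"z":0.013,"wx":2.4,"wy":2.8,"wz":-6.5,"grip":1},
  {"x":0.017,"y":0.013,"z":0.014,"wx":2.3,"wy":2.7,"wz":-6.5,"grip":1},
  {"x":0.014,"y":0.016,"z":0.015,"wx":2.4,"wy":2.8,"wz":-6.5,"grip":1},
  {"x":0.011,"y":0.017,"z":0.014,"wx":2.4,"wy":2.7,"wz":-6.4,"grip":1},
  {"x":0.009,"y":0.019,"z":0.014,"wx":2.3,"wy":2.7,"wz":-6.5,"grip":1},
  {"x":0.006,"y":0.021,"z":0.013,"wx":2.4,"wy":2.8,"wz":-6.5,"grip":1},
  {"x":0,"y":0,"z":0,"wx":0,"wy":0,"wz":0,"grip":1},
  {"x":0,"y":0,"z":0,"wx":0,"wy":0,"wz":0,"grip":1},
])

```text
clock: 1.9
eef_pos: [451.2, -300.3, 110.4]
eef_rot: [-3.14, -0.696, 1.868]
wrist_force: [0.0, -0.4, -0.7]
finger_gap: 93.9
```

```bash
cat >> h.py <<'E'
def wproj(w,p,R,i=None):
    i=i or manip.camera_info('wrist');K=i['intrinsics'];T=i['tool_from_camera']
    c=T[:3,:3].T@(R.T@(w-p)-T[:3,3]); v=np.array([c[0],-c[1],-c[2]])
    th=np.arctan2(np.hypot(v[0],v[1]),v[2]);f=K[0,0]*th/np.hypot(v[0],v[1])
    return K[0,2]+f*v[0],K[1,2]+f*v[1]
E
python3 - <<'E'
from h import *
p,R,s=cur()
R1=tool(107.2,40); g=np.array([432.4,-238.1,33.5]); 
print(s['clock'],p,np.degrees(Rt.from_matrix(R.T@R1).as_rotvec()),(R1.T@(g-p)).round(1),s['joints'].round(2))
a,d=manip.camera('wrist');a=a.copy()
n=np.array([np.cos(np.radians(107.2)),np.sin(np.radians(107.2)),0]);xx=np.array([n[1],-n[0],0])
o=np.array([433.6,-241.9,14.])
for q in [(-18,-42.5,58),(18,-42.5,58),(18,23.5,58),(-18,23.5,58),(-18,42.5,38),(18,42.5,38)]:
    x,y=wproj(o+xx*q[0]+n*q[1]+np.array([0,0,q[2]]),p,R);print(q,round(x,1),round(y,1))
    cv2.circle(a,(int(round(x)),int(round(y))),1,(255,255,0),-1)
cv2.imwrite('pics/w2o.png',a[:,:,::-1])
E
```

```text
1.9 [ 451.17804075 -300.26993194  110.39363194] [ 0.00585124  0.09511769 -0.13348241] [  0.3   0.4 100.6] [-0.8   0.75  1.23  0.3   1.8  -1.13]
(-18, -42.5, 58) 299.4 231.0
(18, -42.5, 58) 346.4 230.9
(18, 23.5, 58) 343.7 156.9
(-18, 23.5, 58) 301.6 157.0
(-18, 42.5, 38) 303.4 151.0
(18, 42.5, 38) 341.7 150.9
```

View pics/w2o.png

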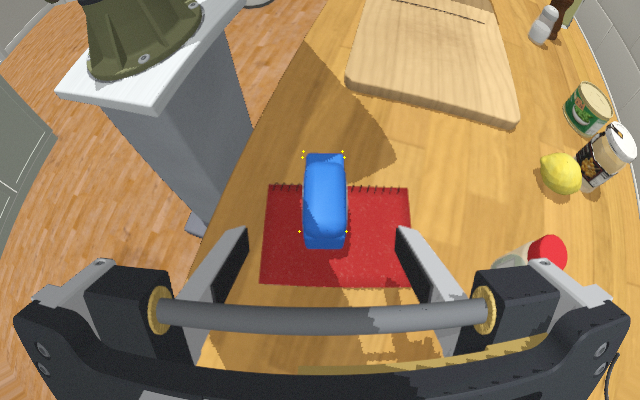

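Request:
play_rows([
  {"x":0,"y":0.0015,"z":0.0126,"wx":0,"wy":0,"wz":0,"grip":1},
  {"x":0,"y":0,"z":0.0126,"wx":0,"wy":0,"wz":0,"grip":1},
  {"x":0,"y":0,"z":0.0126,"wx":0,"wy":0,"wz":0,"grip":1},
  {"x":0,"y":0,"z":0.0126,"wx":0,"wy":0,"wz":0,"grip":1},
  {"x":0,"y":0,"z":0.0126,"wx":0,"wy":0,"wz":0,"grip":1},
  {"x":0,"y":0,"z":0.0126,"wx":0,"wy":0,"wz":0,"grip":1},
  {"x":0,"y":0,"z":0.0126,"wx":0,"wy":0,"wz":0,"grip":1},
  {"x":0,"y":0,"z":0.0126,"wx":0,"wy":0,"wz":0,"grip":1},
  {"x":0,"y":0,"z":0,"wx":0,"wy":0,"wz":0,"grip":1},
])

```text
clock: 3.08
eef_pos: [433.4, -236.9, 32.4]
eef_rot: [-3.14, -0.699, 1.87]
wrist_force: [-0.0, -1.0, -0.6]
finger_gap: 94.3
```

```bash
python3 - <<'E'
from h import *
p,R,s=cur();print(s['clock'],p,s['wrist_force'])
a,d=manip.camera('wrist');cv2.imwrite('pics/w3.png',a[:,:,::-1])
E
```

```text
3.075 [ 433.40586291 -236.8905151    32.4340016 ] [-0.02226539 -0.98629405 -0.60180339]
```

View pics/w3.png

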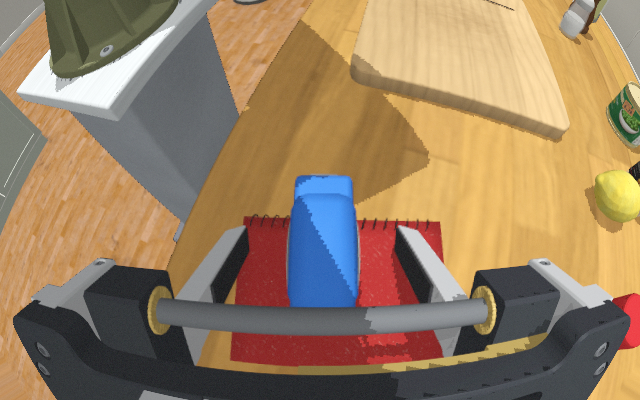

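Tape centred between the fingers (u≈288–358, finger centre ≈322). Close.

Request:
play_rows([
  {"x":0,"y":0,"z":0,"wx":0,"wy":0,"wz":0,"grip":0.5},
  {"x":0,"y":0,"z":0,"wx":0,"wy":0,"wz":0,"grip":0.3},
  {"x":0,"y":0,"z":0,"wx":0,"wy":0,"wz":0,"grip":0.3},
  {"x":0,"y":0,"z":0,"wx":0,"wy":0,"wz":0,"grip":0.1},
  {"x":0,"y":0,"z":0,"wx":0,"wy":0,"wz":0,"grip":0.1},
  {"x":0,"y":0,"z":0,"wx":0,"wy":0,"wz":0,"grip":0.1},
  {"x":0,"y":0,"z":0,"wx":0,"wy":0,"wz":0,"grip":0.1},
  {"x":0,"y":0,"z":0,"wx":0,"wy":0,"wz":0,"grip":0.1},
], squeeze=55)

```text
clock: 4.12
eef_pos: [433.8, -237.6, 33.1]
eef_rot: [-3.141, -0.697, 1.871]
wrist_force: [1.4, -0.1, -1.8]
finger_gap: 35.8
```

```bash
python3 - <<'E'
from h import *
p,R,s=cur();print(s['clock'],p,s['wrist_force'],s['moment'],s['finger_gap'],s['eef_rot'])
E
```

```text
4.125 [ 433.82016187 -237.56024186   33.06633804] [ 1.41719606 -0.05972761 -1.82600942] [-0.1924051  -0.30183778 -0.07710839] 35.76464177194163 [-3.14096713 -0.69729842  1.87061967]
```

```bash
python3 - <<'E'
from h import *
p,R,s=cur()
rows(p,R,p+[0,0,70],R,4,4)
R1=tool(90+LY,40)
# TCP for tape origin at F(-40,-20) base 60 above board: own y+4, z 19.1
t=F(-40,-20+4,60+19.1)
rows(p+[0,0,70],R,t,R1,14,3)
E
```

```text
[{"x": 0.0112, "y": -0.0, "z": -0.0134, "wx": 0.0, "wy": 0.0, "wz": 0.0}, {"x": 0.0113, "y": -0.0, "z": -0.0134, "wx": 0.0, "wy": 0.0, "wz": 0.0}, {"x": 0.0112, "y": -0.0, "z": -0.0134, "wx": 0.0, "wy": 0.0, "wz": 0.0}, {"x": 0.0113, "y": -0.0, "z": -0.0135, "wx": 0.0, "wy": 0.0, "wz": 0.0}]
end [ 433.8 -237.5  103.1] err [0.  0.  0.1] rot 0.0
[{"x": 0.02, "y": 0.01, "z": 0.017, "wx": -0.6, "wy": 0.0, "wz": 0.7}, {"x": 0.02, "y": 0.01, "z": 0.017, "wx": -0.6, "wy": 0.0, "wz": 0.8}, {"x": 0.02, "y": 0.009, "z": 0.016, "wx": -0.7, "wy": 0.0, "wz": 0.7}, {"x": 0.02, "y": 0.009, "z": 0.018, "wx": -0.6, "wy": 0.0, "wz": 0.7}, {"x": 0.02, "y": 0.008, "z": 0.017, "wx": -0.6, "wy": 0.0, "wz": 0.8}, {"x": 0.02, "y": 0.008, "z": 0.017, "wx": -0.6, "wy": 0.0, "wz": 0.7}, {"x": 0.021, "y": 0.008, "z": 0.017, "wx": -0.6, "wy": 0.0, "wz": 0.7}, {"x": 0.02, "y": 0.007, "z": 0.018, "wx": -0.6, "wy": 0.0, "wz": 0.8}, {"x": 0.021, "y": 0.006, "z": 0.017, "wx": -0.7, "wy": 0.0, "wz": 0.7}, {"x": 0.021, "y": 0.006, "z": 0.018, "wx": -0.6, "wy": 0.0, "wz": 0.7}, {"x": 0.02, "y": 0.006, "z": 0.017, "wx": -0.6, "wy": 0.0, "wz": 0.8}, {"x": 0.021, "y": 0.005, "z": 0.018, "wx": -0.6, "wy": 0.0, "wz": 0.7}, {"x": 0.021, "y": 0.005, "z": 0.017, "wx": -0.6, "wy": 0.0, "wz": 0.7}, {"x": 0.021, "y": 0.004, "z": 0.018, "wx": -0.6, "wy": 0.0, "wz": 0.8}]
end [461.7 150.4 101.2] err [-0.5 -0.2  0.1] rot 0.07
```

Request:
play_rows([
  {"x":0.0112,"y":0,"z":-0.0134,"wx":0.0,"wy":0.0,"wz":0.0,"grip":0.1},
  {"x":0.0113,"y":0,"z":-0.0134,"wx":0.0,"wy":0.0,"wz":0.0,"grip":0.1},
  {"x":0.0112,"y":0,"z":-0.0134,"wx":0.0,"wy":0.0,"wz":0.0,"grip":0.1},
  {"x":0.0113,"y":0,"z":-0.0135,"wx":0.0,"wy":0.0,"wz":0.0,"grip":0.1},
  {"x":0,"y":0,"z":0,"wx":0,"wy":0,"wz":0,"grip":0.1},
])

```text
clock: 4.75
eef_pos: [434.3, -238.0, 104.6]
eef_rot: [3.141, -0.695, 1.872]
wrist_force: [-1.0, -0.4, -3.4]
finger_gap: 35.6
```

Request:
play_rows([
  {"x":0.02,"y":0.01,"z":0.017,"wx":-0.6,"wy":0.0,"wz":0.7,"grip":0.1},
  {"x":0.02,"y":0.01,"z":0.017,"wx":-0.6,"wy":0.0,"wz":0.8,"grip":0.1},
  {"x":0.02,"y":0.009,"z":0.016,"wx":-0.7,"wy":0.0,"wz":0.7,"grip":0.1},
  {"x":0.02,"y":0.009,"z":0.018,"wx":-0.6,"wy":0.0,"wz":0.7,"grip":0.1},
  {"x":0.02,"y":0.008,"z":0.017,"wx":-0.6,"wy":0.0,"wz":0.8,"grip":0.1},
  {"x":0.02,"y":0.008,"z":0.017,"wx":-0.6,"wy":0.0,"wz":0.7,"grip":0.1},
  {"x":0.021,"y":0.008,"z":0.017,"wx":-0.6,"wy":0.0,"wz":0.7,"grip":0.1},
  {"x":0.02,"y":0.007,"z":0.018,"wx":-0.6,"wy":0.0,"wz":0.8,"grip":0.1},
  {"x":0.021,"y":0.006,"z":0.017,"wx":-0.7,"wy":0.0,"wz":0.7,"grip":0.1},
  {"x":0.021,"y":0.006,"z":0.018,"wx":-0.6,"wy":0.0,"wz":0.7,"grip":0.1},
  {"x":0.02,"y":0.006,"z":0.017,"wx":-0.6,"wy":0.0,"wz":0.8,"grip":0.1},
  {"x":0.021,"y":0.005,"z":0.018,"wx":-0.6,"wy":0.0,"wz":0.7,"grip":0.1},
  {"x":0.021,"y":0.005,"z":0.017,"wx":-0.6,"wy":0.0,"wz":0.7,"grip":0.1},
  {"x":0.021,"y":0.004,"z":0.018,"wx":-0.6,"wy":0.0,"wz":0.8,"grip":0.1},
  {"x":0,"y":0,"z":0,"wx":0,"wy":0,"wz":0,"grip":0.1},
])

```text
clock: 6.62
eef_pos: [460.9, 151.6, 100.8]
eef_rot: [-3.139, -0.697, 1.637]
wrist_force: [0.0, 0.2, -3.0]
finger_gap: 35.8
```

```bash
python3 - <<'E'
from h import *
p,R,s=cur();print(s['clock'],p,s['wrist_force'],s['finger_gap'],s['eef_rot'],s['joints'].round(2))
for n in ('wrist','top','scene'):
    a,d=manip.camera(n);cv2.imwrite(f'pics/{n}4.png',a[:,:,::-1]);np.save(f'pics/{n}4.npy',d)
np.savez('pics/p4.npz',p=p,R=R)
E
```

```text
6.625 [460.86521806 151.56618552 100.790185  ] [ 0.01964899  0.15983731 -2.98615268] 35.80252860006793 [-3.13887236 -0.69731358  1.63721379] [-0.12  0.36  1.89  0.75  1.18 -0.59]
```

View pics/wrist4.png

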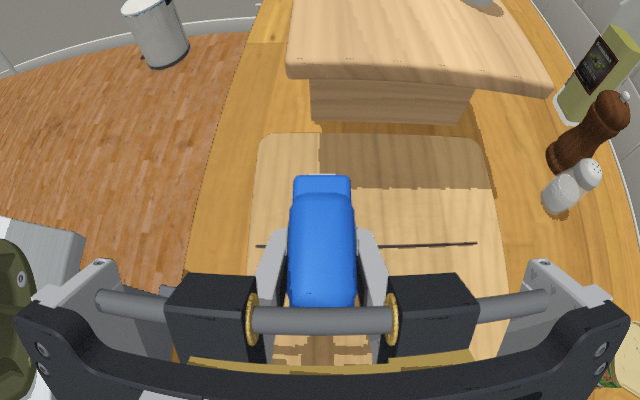

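View pics/top4.png

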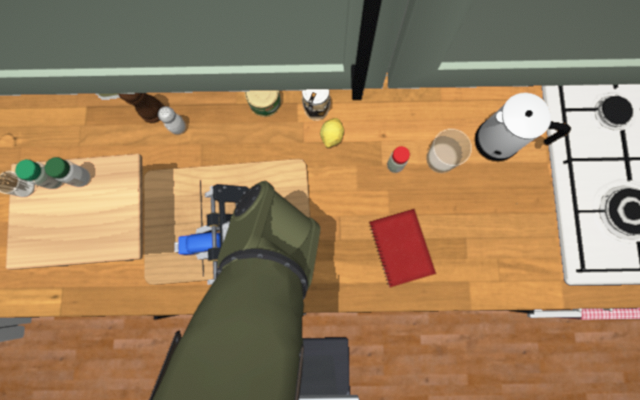

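View pics/scene4.png

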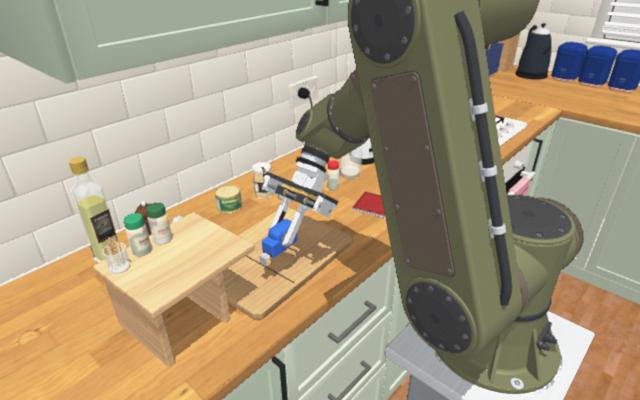

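```bash
python3 - <<'E'
from h import *
z=np.load('pics/p4.npz');p,R=z['p'],z['R']
a=cv2.imread('pics/wrist4.png')
yaw=np.degrees(np.arctan2(R[1,2],R[0,2]));print('yaw',yaw,'lean',np.degrees(np.arcsin(R[2,0])))
n=np.array([np.cos(np.radians(yaw)),np.sin(np.radians(yaw)),0]);xx=np.array([n[1],-n[0],0])
o=p-4*n-np.array([0,0,19.1])
def dot(w,c):
    x,y=wproj(w,p,R);cv2.circle(a,(int(round(x)),int(round(y))),1,c,-1);return round(x,1),round(y,1)
for q in [(18,23.5,58),(-18,23.5,58),(-18,42.5,38),(18,42.5,38),(10,55.5,6),(-10,55.5,6)]:
    print(q,dot(o+xx*q[0]+n*q[1]+np.array([0,0,q[2]]),(0,255,255)))
for x in (-105,-60,0,50,105): print('L',dot(F(x,0,0),(0,0,255)))
for x in (-105,-60,0,50,105): print('E',dot(F(x,124,0),(0,0,255)))
cv2.imwrite('pics/w4o.png',cv2.resize(a[110:260,230:510],None,fx=2.8,fy=2.8,interpolation=cv2.INTER_CUBIC))
E
```

```text
yaw 94.04815329025864 lean 39.95312499332138
(18, 23.5, 58) (np.float64(356.0), np.float64(184.2))
(-18, 23.5, 58) (np.float64(289.0), np.float64(184.4))
(-18, 42.5, 38) (np.float64(293.4), np.float64(171.5))
(18, 42.5, 38) (np.float64(351.3), np.float64(171.3))
(10, 55.5, 6) (np.float64(336.0), np.float64(176.9))
(-10, 55.5, 6) (np.float64(308.6), np.float64(177.0))
L (np.float64(251.6), np.float64(247.7))
L (np.float64(301.3), np.float64(248.6))
L (np.float64(368.8), np.float64(248.4))
L (np.float64(422.2), np.float64(247.0))
L (np.float64(474.6), np.float64(244.6))
E (np.float64(262.9), np.float64(133.8))
E (np.float64(304.9), np.float64(133.2))
E (np.float64(361.5), np.float64(133.5))
E (np.float64(407.0), np.float64(134.8))
E (np.float64(453.0), np.float64(137.0))
```

View pics/w4o.png

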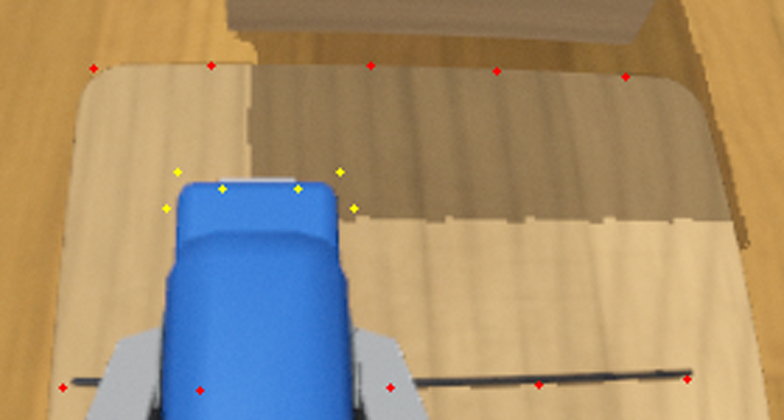

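```bash
python3 - <<'E'
from h import *
p,R,s=cur()
R1=tool(90+LY,40)
t=F(-40,20,22+19.1);rows(p,R,t,R1,4,4)
t2=F(-40,83.5,22+19.1);rows(t,R1,t2,R1,6,4)
t3=F(-40,83.5,7.5+19.1);rows(t2,R1,t3,R1,4,4)
E
```

```text
[{"x": 0.0009, "y": 0.0002, "z": 0.0131, "wx": -0.0, "wy": 0.0, "wz": -0.0}, {"x": 0.001, "y": 0.0001, "z": 0.0132, "wx": -0.0, "wy": 0.0, "wz": -0.0}, {"x": 0.0009, "y": 0.0002, "z": 0.0131, "wx": -0.1, "wy": 0.0, "wz": -0.0}, {"x": 0.001, "y": 0.0002, "z": 0.0132, "wx": 0.0, "wy": 0.1, "wz": -0.0}]
end [459.8 186.6  63.1] err [ 0.  0. -0.] rot 0.07
[{"x": 0.0081, "y": -0.0, "z": 0.0068, "wx": 0.0, "wy": 0.0, "wz": 0.0}, {"x": 0.0081, "y": 0.0, "z": 0.0068, "wx": 0.0, "wy": 0.0, "wz": 0.0}, {"x": 0.0081, "y": 0.0, "z": 0.0068, "wx": 0.0, "wy": 0.0, "wz": 0.0}, {"x": 0.0081, "y": 0.0, "z": 0.0068, "wx": 0.0, "wy": 0.0, "wz": 0.0}, {"x": 0.0081, "y": 0.0, "z": 0.0068, "wx": 0.0, "wy": 0.0, "wz": 0.0}, {"x": 0.0081, "y": 0.0, "z": 0.0068, "wx": 0.0, "wy": 0.0, "wz": 0.0}]
end [455.6 249.8  63.1] err [ 0. -0. -0.] rot 0.0
[{"x": -0.0023, "y": 0.0, "z": 0.0028, "wx": 0.0, "wy": 0.0, "wz": 0.0}, {"x": -0.0024, "y": 0.0, "z": 0.0028, "wx": 0.0, "wy": 0.0, "wz": 0.0}, {"x": -0.0023, "y": 0.0, "z": 0.0027, "wx": 0.0, "wy": 0.0, "wz": 0.0}, {"x": -0.0023, "y": -0.0, "z": 0.0028, "wx": 0.0, "wy": 0.0, "wz": 0.0}]
end [455.6 249.9  48.6] err [-0.  0.  0.] rot 0.0
```

Request:
play_rows([
  {"x":0.0009,"y":0.0002,"z":0.0131,"wx":0,"wy":0,"wz":0,"grip":0.1},
  {"x":0.001,"y":0.0001,"z":0.0132,"wx":0,"wy":0,"wz":0,"grip":0.1},
  {"x":0.0009,"y":0.0002,"z":0.0131,"wx":0,"wy":0,"wz":0,"grip":0.1},
  {"x":0.001,"y":0.0002,"z":0.0132,"wx":0,"wy":0,"wz":0,"grip":0.1},
  {"x":0.0081,"y":0,"z":0.0068,"wx":0,"wy":0,"wz":0,"grip":0.1},
  {"x":0.0081,"y":0,"z":0.0068,"wx":0,"wy":0,"wz":0,"grip":0.1},
  {"x":0.0081,"y":0,"z":0.0068,"wx":0,"wy":0,"wz":0,"grip":0.1},
  {"x":0.0081,"y":0,"z":0.0068,"wx":0,"wy":0,"wz":0,"grip":0.1},
  {"x":0.0081,"y":0,"z":0.0068,"wx":0,"wy":0,"wz":0,"grip":0.1},
  {"x":0.0081,"y":0,"z":0.0068,"wx":0,"wy":0,"wz":0,"grip":0.1},
  {"x":0,"y":0,"z":0,"wx":0,"wy":0,"wz":0,"grip":0.1},
])

```text
clock: 8.15
eef_pos: [455.5, 251.0, 63.2]
eef_rot: [-3.14, -0.697, 1.637]
wrist_force: [0.1, 0.6, -3.5]
finger_gap: 36.1
```

```bash
python3 - <<'E'
from h import *
p,R,s=cur();print(s['clock'],p,s['wrist_force'],s['finger_gap'],s['eef_rot'],(p-F(-40,83.5,41.1)).round(1))
for n in ('wrist','scene','top'):
    a,d=manip.camera(n);a=a[:,:,::-1];cv2.imwrite(f'pics/{n}5.png',a)
    if n=='scene': cv2.imwrite('pics/scene5c.png',cv2.resize(a[190:330,180:340],None,fx=4.2,fy=4.2,interpolation=cv2.INTER_CUBIC))
E
```

```text
8.15 [455.47818165 250.9645744   63.2486336 ] [ 0.14065707  0.56190401 -3.49128134] 36.14157642929534 [-3.14028948 -0.69726824  1.63697717] [-0.1  1.1  0.1]
```

View pics/wrist5.png

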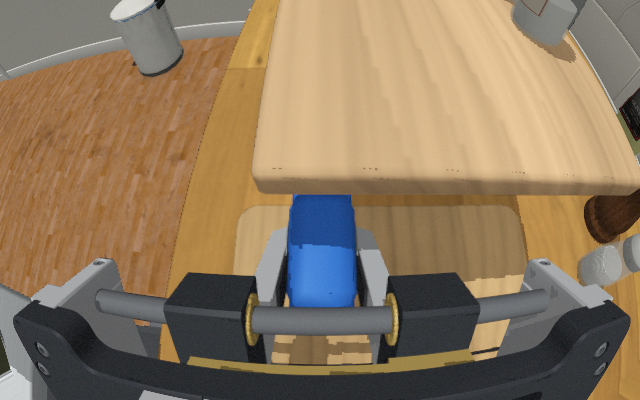

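View pics/scene5c.png

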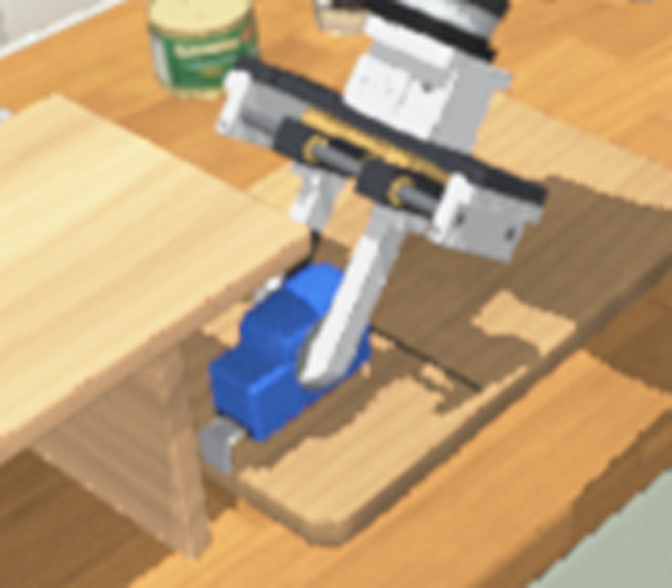

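Request:
play_rows([
  {"x":-0.0023,"y":0,"z":0.0028,"wx":0,"wy":0,"wz":0,"grip":0.1},
  {"x":-0.0024,"y":0,"z":0.0028,"wx":0,"wy":0,"wz":0,"grip":0.1},
  {"x":-0.0023,"y":0,"z":0.0028,"wx":0,"wy":0,"wz":0,"grip":0.1},
  {"x":-0.0023,"y":0,"z":0.0027,"wx":0,"wy":0,"wz":0,"grip":0.1},
  {"x":0,"y":0,"z":0,"wx":0,"wy":0,"wz":0,"grip":0.1},
])

```text
clock: 8.93
eef_pos: [455.6, 250.3, 48.5]
eef_rot: [-3.14, -0.697, 1.636]
wrist_force: [0.4, 0.2, -3.5]
finger_gap: 35.6
```

```bash
python3 - <<'E'
from h import *
p,R,s=cur();print(s['clock'],p,s['wrist_force'],s['moment'],s['eef_rot'],(p-F(-40,83.5,41.1)).round(1))
for n in ('scene',):
    a,d=manip.camera(n);a=a[:,:,::-1];cv2.imwrite(f'pics/{n}6.png',a)
    if n=='scene': cv2.imwrite('pics/scene6c.png',cv2.resize(a[240:330,200:310],None,fx=6.5,fy=6.5,interpolation=cv2.INTER_CUBIC))
R1=tool(90+LY,40)
t=p;rows(p,R,F(-40,83.5-45,26.6),R1,9,4)
E
```

```text
8.925 [455.57412574 250.31772918  48.47964091] [ 0.37544467  0.16655986 -3.53244139] [-0.76235075 -0.17038188  0.03384466] [-3.13960728 -0.69728135  1.63553404] [ -0.    0.4 -14.6]
[{"x": -0.0039, "y": -0.0, "z": -0.0033, "wx": -0.0, "wy": 0.0, "wz": -0.0}, {"x": -0.0038, "y": -0.0, "z": -0.0032, "wx": -0.0, "wy": 0.0, "wz": -0.0}, {"x": -0.0039, "y": -0.0, "z": -0.0033, "wx": -0.0, "wy": 0.0, "wz": -0.0}, {"x": -0.0038, "y": -0.0, "z": -0.0032, "wx": -0.0, "wy": 0.0, "wz": -0.0}, {"x": -0.0039, "y": -0.0, "z": -0.0033, "wx": -0.0, "wy": 0.0, "wz": -0.0}, {"x": -0.0039, "y": -0.0, "z": -0.0032, "wx": -0.0, "wy": 0.0, "wz": -0.0}, {"x": -0.0038, "y": -0.0, "z": -0.0033, "wx": -0.1, "wy": 0.0, "wz": -0.0}, {"x": -0.0039, "y": -0.0, "z": -0.0032, "wx": 0.0, "wy": 0.0, "wz": -0.0}, {"x": -0.0039, "y": -0.0, "z": -0.0033, "wx": 0.0, "wy": 0.0, "wz": -0.1}]
end [458.6 204.9  48.6] err [ 0.  -0.1 -0. ] rot 0.07
```

View pics/scene6c.png

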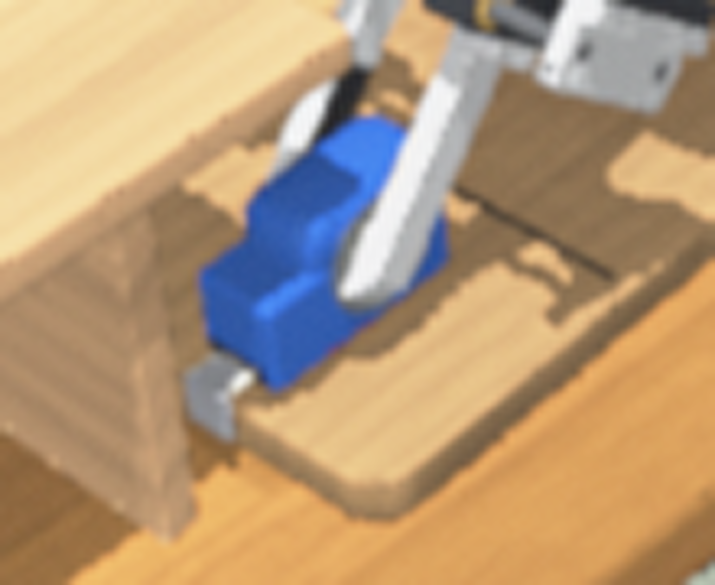

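Request:
play_rows([
  {"x":-0.0038,"y":0,"z":-0.0032,"wx":0,"wy":0,"wz":0,"grip":0.1},
  {"x":-0.0038,"y":0,"z":-0.0032,"wx":0,"wy":0,"wz":0,"grip":0.1},
  {"x":-0.0038,"y":0,"z":-0.0032,"wx":0,"wy":0,"wz":0,"grip":0.1},
  {"x":-0.0038,"y":0,"z":-0.0032,"wx":0,"wy":0,"wz":0,"grip":0.1},
  {"x":-0.0038,"y":0,"z":-0.0032,"wx":0,"wy":0,"wz":0,"grip":0.1},
  {"x":-0.0038,"y":0,"z":-0.0032,"wx":0,"wy":0,"wz":0,"grip":0.1},
  {"x":-0.0038,"y":0,"z":-0.0032,"wx":0,"wy":0,"wz":0,"grip":0.1},
  {"x":-0.0038,"y":0,"z":-0.0032,"wx":0,"wy":0,"wz":0,"grip":0.1},
  {"x":-0.0038,"y":0,"z":-0.0032,"wx":0,"wy":0,"wz":0,"grip":0.1},
  {"x":0,"y":0,"z":0,"wx":0,"wy":0,"wz":0,"grip":0.1},
])

```text
clock: 10.22
eef_pos: [458.7, 205.4, 48.9]
eef_rot: [-3.14, -0.697, 1.636]
wrist_force: [-0.2, 2.3, -4.0]
finger_gap: 35.8
```

```bash
python3 - <<'E'
from h import *
p,R,s=cur();print(s['clock'],p,s['wrist_force'],s['moment'],s['eef_rot'],(p-F(-40,38.5,26.6)).round(1))
for n in ('scene','wrist'):
    a,d=manip.camera(n);a=a[:,:,::-1];cv2.imwrite(f'pics/{n}7.png',a)
    if n=='scene': cv2.imwrite('pics/scene7c.png',cv2.resize(a[230:330,210:330],None,fx=6,fy=6,interpolation=cv2.INTER_CUBIC))
R1=tool(90+LY,40)
rows(p,R,F(-40,-38.5,26.6),R1,14,4)
E
```

```text
10.225 [458.71595431 205.42048278  48.87773369] [-0.18015979  2.26499829 -3.9511391 ] [-0.33079802 -0.07299792  0.06950424] [-3.14019304 -0.69728623  1.63556888] [0.2 0.4 0.3]
[{"x": -0.0043, "y": -0.0, "z": -0.0035, "wx": -0.0, "wy": 0.0, "wz": -0.0}, {"x": -0.0042, "y": -0.0, "z": -0.0036, "wx": -0.0, "wy": 0.0, "wz": -0.0}, {"x": -0.0043, "y": -0.0, "z": -0.0035, "wx": -0.0, "wy": 0.0, "wz": -0.0}, {"x": -0.0042, "y": -0.0, "z": -0.0035, "wx": -0.0, "wy": 0.0, "wz": -0.0}, {"x": -0.0043, "y": -0.0001, "z": -0.0036, "wx": -0.0, "wy": 0.0, "wz": -0.0}, {"x": -0.0042, "y": 0.0, "z": -0.0035, "wx": -0.0, "wy": 0.0, "wz": -0.0}, {"x": -0.0043, "y": 0.0, "z": -0.0036, "wx": -0.0, "wy": 0.0, "wz": -0.0}, {"x": -0.0042, "y": 0.0, "z": -0.0035, "wx": -0.0, "wy": 0.0, "wz": -0.0}, {"x": -0.0043, "y": -0.0, "z": -0.0035, "wx": -0.0, "wy": 0.0, "wz": -0.0}, {"x": -0.0042, "y": -0.0, "z": -0.0036, "wx": -0.0, "wy": 0.0, "wz": -0.0}, {"x": -0.0043, "y": -0.0, "z": -0.0035, "wx": -0.0, "wy": 0.0, "wz": -0.0}, {"x": -0.0042, "y": -0.0, "z": -0.0035, "wx": -0.0, "wy": 0.0, "wz": -0.0}, {"x": -0.0043, "y": -0.0001, "z": -0.0036, "wx": -0.0, "wy": 0.0, "wz": -0.0}, {"x": -0.0042, "y": 0.0, "z": -0.0035, "wx": -0.0, "wy": 0.0, "wz": -0.1}]
end [463.6 128.2  48.6] err [-0.  0.  0.] rot 0.08
```

View pics/scene7c.png

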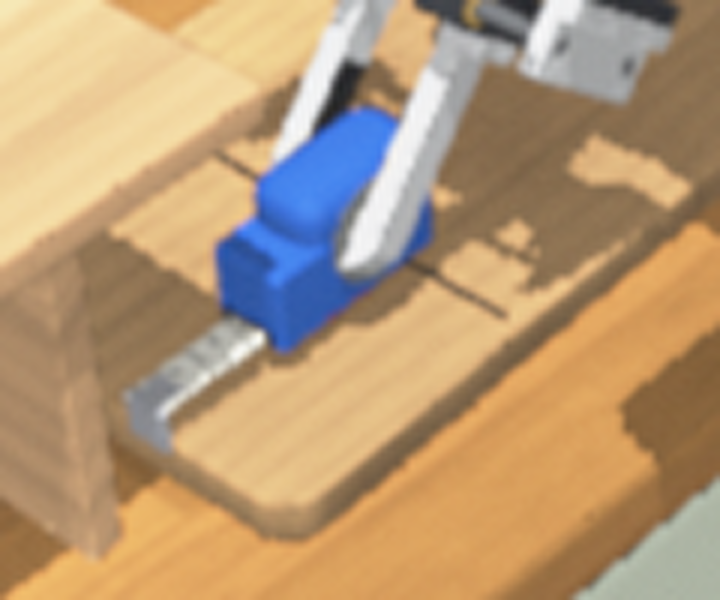

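View pics/wrist7.png

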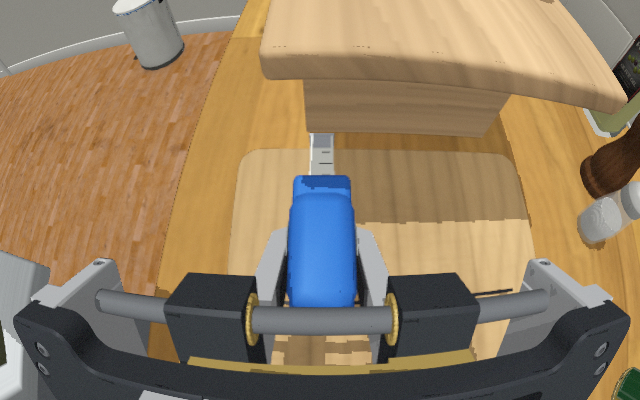

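Request:
play_rows([
  {"x":-0.0042,"y":0,"z":-0.0035,"wx":0,"wy":0,"wz":0,"grip":0.1},
  {"x":-0.0042,"y":0,"z":-0.0035,"wx":0,"wy":0,"wz":0,"grip":0.1},
  {"x":-0.0042,"y":0,"z":-0.0035,"wx":0,"wy":0,"wz":0,"grip":0.1},
  {"x":-0.0042,"y":0,"z":-0.0035,"wx":0,"wy":0,"wz":0,"grip":0.1},
  {"x":-0.0042,"y":0,"z":-0.0035,"wx":0,"wy":0,"wz":0,"grip":0.1},
  {"x":-0.0042,"y":0,"z":-0.0035,"wx":0,"wy":0,"wz":0,"grip":0.1},
  {"x":-0.0042,"y":0,"z":-0.0035,"wx":0,"wy":0,"wz":0,"grip":0.1},
  {"x":-0.0042,"y":0,"z":-0.0035,"wx":0,"wy":0,"wz":0,"grip":0.1},
  {"x":-0.0042,"y":0,"z":-0.0035,"wx":0,"wy":0,"wz":0,"grip":0.1},
  {"x":-0.0042,"y":0,"z":-0.0035,"wx":0,"wy":0,"wz":0,"grip":0.1},
  {"x":-0.0042,"y":0,"z":-0.0035,"wx":0,"wy":0,"wz":0,"grip":0.1},
  {"x":-0.0042,"y":0,"z":-0.0035,"wx":0,"wy":0,"wz":0,"grip":0.1},
  {"x":-0.0042,"y":0,"z":-0.0035,"wx":0,"wy":0,"wz":0,"grip":0.1},
  {"x":-0.0042,"y":0,"z":-0.0035,"wx":0,"wy":0,"wz":0,"grip":0.1},
  {"x":0,"y":0,"z":0,"wx":0,"wy":0,"wz":0,"grip":0.1},
])

```text
clock: 12.2
eef_pos: [463.7, 129.0, 48.7]
eef_rot: [-3.14, -0.697, 1.635]
wrist_force: [-0.7, 2.7, -3.8]
finger_gap: 35.8
```

```bash
python3 - <<'E'
from h import *
p,R,s=cur();print(s['clock'],p,s['wrist_force'],s['moment'],s['eef_rot'],(p-F(-40,-38.5,26.6)).round(1))
np.savez('pics/p8.npz',p=p,R=R)
for n in ('scene','wrist','top'):
    a,d=manip.camera(n);a=a[:,:,::-1];cv2.imwrite(f'pics/{n}8.png',a);np.save(f'pics/{n}8.npy',d)
    if n=='scene': cv2.imwrite('pics/scene8c.png',cv2.resize(a[210:330,220:360],None,fx=5,fy=5,interpolation=cv2.INTER_CUBIC))
    if n=='top': cv2.imwrite('pics/top8c.png',cv2.resize(a[160:300,130:250],None,fx=4.2,fy=4.2,interpolation=cv2.INTER_CUBIC))
E
```

```text
12.2 [463.7194477  129.02829475  48.65767125] [-0.69482193  2.70969906 -3.81607004] [-0.09749396 -0.00816417  0.04643107] [-3.14007278 -0.69728209  1.63549974] [0.1 0.9 0.1]
```

View pics/scene8c.png

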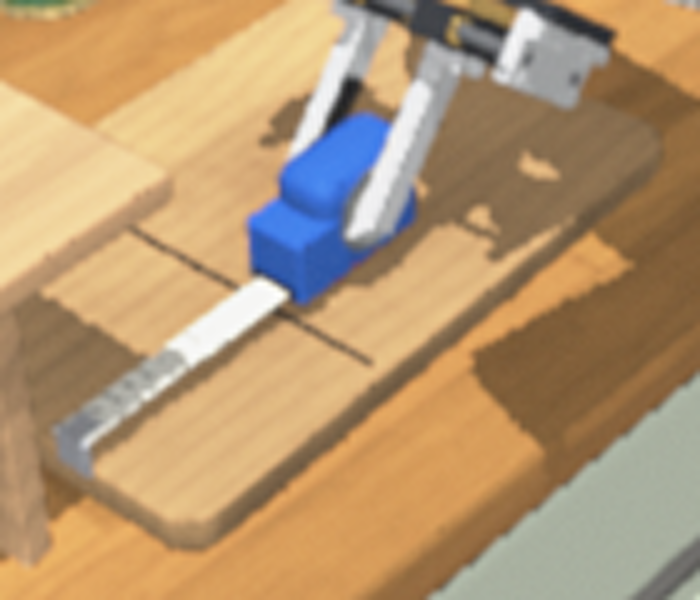

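View pics/top8c.png

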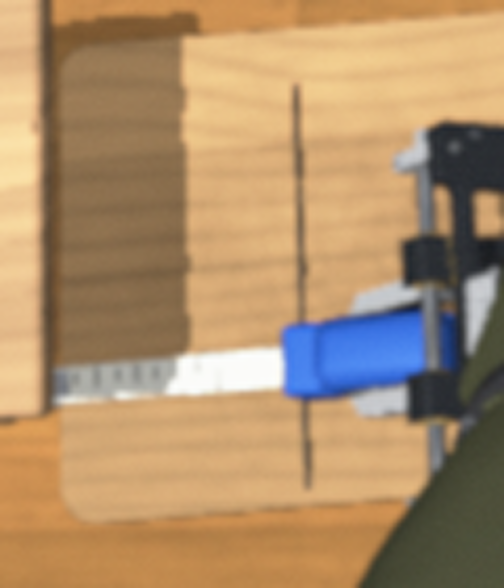

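View pics/wrist8.png

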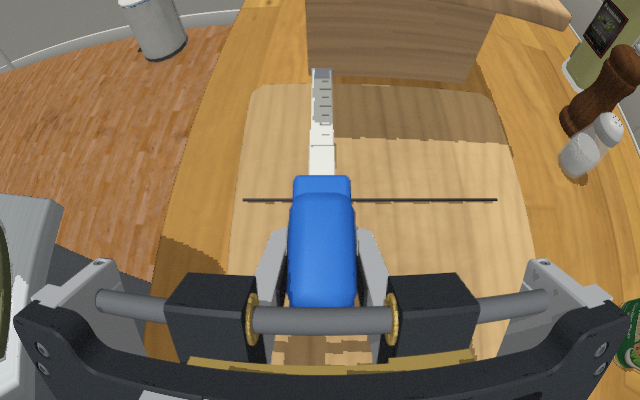

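```bash
python3 - <<'E'
from h import *
c,s_=np.cos(np.radians(LY)),np.sin(np.radians(LY))
def toF(w): d=np.atleast_2d(w)-LO; return np.c_[c*d[:,0]+s_*d[:,1],-s_*d[:,0]+c*d[:,1],d[:,2]]
g=cv2.imread('pics/top8.png').astype(int)
print(g[246,190:206])
print('top front z60,67',toF(px2w('top',[197.6],[246],z=60.)),toF(px2w('top',[197.6],[246],z=67.)))
print('scene bottom corner',toF(px2w('scene',[220+302/5],[210+305/5],z=29.5)))
print('scene line pt',toF(px2w('scene',[220+372/5,220+130/5],[210+363/5,210+228/5],z=22.)))
z=np.load('pics/p8.npz');p,R=z['p'],z['R']
for y in(0,2): print('line wrist pred',[wproj(F(x,y,0),p,R) for x in(-105,105)])
W=px2w('top',np.array([197.6]),np.array([246]),z=22.)
# depth on case top in top cam
G=toF(grid('top',np.load('pics/top8.npy')).reshape(-1,3))
hsv=cv2.cvtColor(g.astype(np.uint8),cv2.COLOR_BGR2HSV);b=(cv2.inRange(hsv,(100,120,60),(125,255,255))>0).ravel()
q=G[b&(abs(G[:,0]+40)<40)&(abs(G[:,1])<120)&(G[:,2]>20)]
for lo in range(-100,8,6):
    k=q[(q[:,1]>=lo)&(q[:,1]<lo+6)]
    if len(k)>3: print(lo,len(k),k[:,2].mean().round(1),k[:,2].std().round(1),k[:,0].min().round(1),k[:,0].max().round(1))
E
```

```text
[[249 251 251]
 [249 251 251]
 [249 251 251]
 [249 251 251]
 [249 251 251]
 [249 252 252]
 [244 246 245]
 [234 204 188]
 [232 139 100]
 [237 127  69]
 [237 131  73]
 [237 130  72]
 [238 131  73]
 [236 129  71]
 [224 117  63]
 [212 104  53]]
top front z60,67 [[-42.52924195  -1.33280506  38.        ]] [[-43.23772968  -3.30875841  45.        ]]
scene bottom corner [[-55.40569328  -3.9065275    7.5       ]]
scene line pt [[-1.01967924e+02 -1.65323016e-01  0.00000000e+00]
 [ 5.79050640e+01 -2.07789216e-03  0.00000000e+00]]
line wrist pred [(np.float64(237.93961752395643), np.float64(201.68318218836907)), (np.float64(494.62536007645514), np.float64(201.056964690624))]
line wrist pred [(np.float64(238.21467908033583), np.float64(199.31111258204174)), (np.float64(494.14141609066655), np.float64(198.88302161481187))]
-100 7 128.2 1.0 -57.4 -46.0
-88 45 57.0 17.4 -62.5 -27.5
-76 36 64.7 2.1 -54.4 -24.5
-70 46 63.9 2.7 -57.5 -24.6
-64 52 63.9 2.5 -57.4 -24.4
-58 53 63.9 2.7 -58.7 -25.9
-52 49 63.9 2.5 -58.1 -25.4
-46 50 64.1 2.5 -59.6 -25.1
-40 51 64.4 2.6 -59.4 -27.1
-34 49 63.5 2.3 -60.6 -26.9
-28 40 61.6 4.3 -59.3 -28.1
-22 23 46.3 2.6 -59.0 -25.9
-16 56 45.0 1.9 -60.2 -25.0
-10 43 45.2 1.4 -57.9 -26.8
-4 7 43.0 1.1 -55.2 -26.7
```

Request:
play_rows([
  {"x":0.0011,"y":0,"z":0.001,"wx":0,"wy":0,"wz":0,"grip":0.1},
  {"x":-0.0006,"y":0,"z":0.0008,"wx":0,"wy":0,"wz":0,"grip":0.1},
  {"x":-0.0007,"y":0,"z":0.0008,"wx":0,"wy":0,"wz":0,"grip":0.1},
  {"x":-0.0006,"y":0,"z":0.0008,"wx":0,"wy":0,"wz":0,"grip":0.1},
  {"x":0,"y":0,"z":0,"wx":0,"wy":0,"wz":0,"grip":0.1},
])

```text
clock: 12.98
eef_pos: [463.7, 131.0, 45.9]
eef_rot: [-3.141, -0.698, 1.636]
wrist_force: [-3.0, 2.5, 3.9]
finger_gap: 35.6
```

```bash
python3 -c "
from h import *
p,R,s=cur();print(s['clock'],p,s['wrist_force'],s['moment'])"
```

```text
12.975 [463.65325121 130.95948934  45.89994475] [-2.95216524  2.53369835  3.92414761] [0.91489906 0.28457676 0.26334655]
```

Request:
play_rows([
  {"x":-0.0006,"y":0,"z":0.0008,"wx":0,"wy":0,"wz":0,"grip":0.1},
  {"x":-0.0007,"y":0,"z":0.0008,"wx":0,"wy":0,"wz":0,"grip":0.1},
  {"x":0,"y":0,"z":0,"wx":0,"wy":0,"wz":0,"grip":0.1},
])

```text
clock: 13.35
eef_pos: [463.7, 131.0, 43.9]
eef_rot: [-3.141, -0.698, 1.636]
wrist_force: [-3.3, 1.4, 5.5]
finger_gap: 36.0
```

```bash
python3 -c "
from h import *
p,R,s=cur();print(s['clock'],p,s['wrist_force'],s['moment'])"
```

```text
13.35 [463.67308225 130.98166837  43.91611096] [-3.34397508  1.4017273   5.52723145] [0.93788987 0.4577963  0.29917955]
```

Request:
play_rows([
  {"x":-0.0006,"y":0,"z":0.0008,"wx":0,"wy":0,"wz":0,"grip":0.1},
  {"x":-0.0007,"y":0,"z":0.0008,"wx":0,"wy":0,"wz":0,"grip":0.1},
  {"x":0,"y":0,"z":0,"wx":0,"wy":0,"wz":0,"grip":0.1},
])

```text
clock: 13.72
eef_pos: [463.7, 131.0, 41.9]
eef_rot: [-3.141, -0.698, 1.636]
wrist_force: [-3.5, 1.7, 5.0]
finger_gap: 35.7
```

```bash
python3 -c "
from h import *
p,R,s=cur();print(s['clock'],p,s['wrist_force'],s['moment'])"
```

```text
13.725 [463.68143937 130.97707699  41.86889433] [-3.51091253  1.7003358   4.96741349] [0.89752656 0.4382236  0.28894132]
```

Request:
play_rows([
  {"x":-0.0006,"y":0,"z":0.0008,"wx":0,"wy":0,"wz":0,"grip":0.1},
  {"x":0,"y":0,"z":0,"wx":0,"wy":0,"wz":0,"grip":0.1},
])

```text
clock: 13.98
eef_pos: [463.7, 131.0, 41.3]
eef_rot: [-3.141, -0.698, 1.637]
wrist_force: [-4.7, -2.1, 12.3]
finger_gap: 35.7
```

```bash
python3 - <<'E'
from h import *
p,R,s=cur();print(s['clock'],p,s['wrist_force'],s['moment'])
np.savez('pics/p9.npz',p=p,R=R)
for n in ('scene','wrist','top'):
    a,d=manip.camera(n);a=a[:,:,::-1];cv2.imwrite(f'pics/{n}9.png',a);np.save(f'pics/{n}9.npy',d)
    if n=='scene': cv2.imwrite('pics/scene9c.png',cv2.resize(a[210:330,220:360],None,fx=5,fy=5,interpolation=cv2.INTER_CUBIC))
c,s_=np.cos(np.radians(LY)),np.sin(np.radians(LY))
def toF(w): d=np.atleast_2d(w)-LO; return np.c_[c*d[:,0]+s_*d[:,1],-s_*d[:,0]+c*d[:,1],d[:,2]]
g=cv2.imread('pics/top9.png')
G=toF(grid('top',np.load('pics/top9.npy')).reshape(-1,3))
hsv=cv2.cvtColor(g,cv2.COLOR_BGR2HSV);b=(cv2.inRange(hsv,(100,120,60),(125,255,255))>0).ravel()
q=G[b&(abs(G[:,0]+40)<40)&(abs(G[:,1])<120)&(G[:,2]>20)]
for lo in range(-100,8,6):
    k=q[(q[:,1]>=lo)&(q[:,1]<lo+6)]
    if len(k)>3: print(lo,len(k),k[:,2].mean().round(1),k[:,0].min().round(1),k[:,0].max().round(1))
print(g[246,192:204])
E
```

```text
13.975 [463.71337338 131.01083152  41.28397173] [-4.68643972 -2.11777676 12.32782361] [1.3941838  0.85916375 0.6592794 ]
-100 7 120.4 -56.6 -45.1
-88 40 46.9 -61.8 -28.4
-82 5 62.6 -62.8 -26.1
-76 22 57.3 -53.6 -27.4
-70 44 56.9 -55.5 -24.2
-64 53 56.3 -58.4 -24.4
-58 52 56.7 -58.3 -25.6
-52 47 56.8 -57.7 -25.1
-46 47 57.0 -59.0 -26.9
-40 52 56.5 -58.8 -26.2
-34 47 56.2 -60.3 -27.7
-28 44 55.5 -59.6 -27.4
-22 21 44.2 -60.1 -27.2
-16 46 37.4 -59.6 -26.5
-10 47 37.7 -59.3 -26.1
-4 22 37.1 -57.0 -28.5
[[249 251 251]
 [249 251 251]
 [249 251 251]
 [249 252 252]
 [240 244 245]
 [225 199 190]
 [229 138 102]
 [237 127  69]
 [238 130  73]
 [238 131  73]
 [238 131  72]
 [236 129  71]]
```

View pics/scene9c.png

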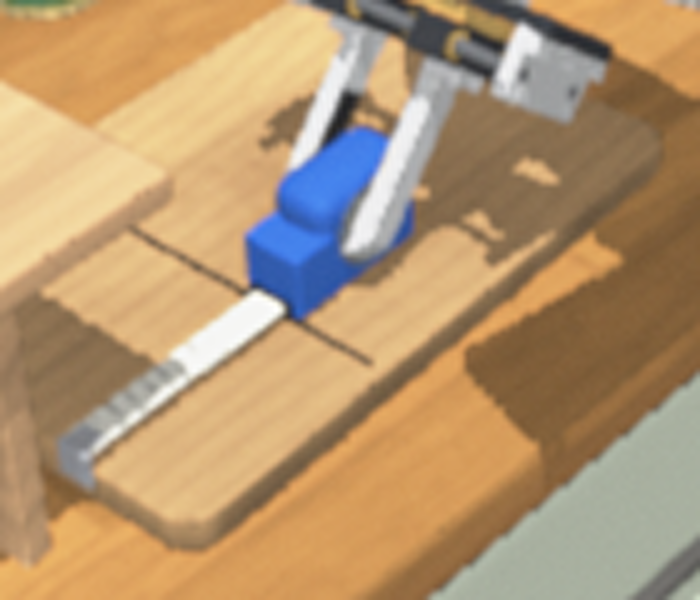

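Request:
play_rows([
  {"x":-0.0003,"y":0,"z":0.0004,"wx":0,"wy":0,"wz":0,"grip":0.1},
  {"x":0,"y":0,"z":0,"wx":0,"wy":0,"wz":0,"grip":0.1},
  {"x":0,"y":0,"z":0,"wx":0,"wy":0,"wz":0,"grip":0.1},
])

```text
clock: 14.5
eef_pos: [463.8, 131.0, 41.2]
eef_rot: [-3.141, -0.699, 1.637]
wrist_force: [-7.6, -3.8, 18.2]
finger_gap: 35.7
```

```bash
python3 -c "
from h import *
p,R,s=cur();print(s['clock'],p,s['wrist_force'],s['moment'])"
```

```text
14.5 [463.75382448 131.04630192  41.19123019] [-7.64508058 -3.82928282 18.24760204] [1.79612948 1.29424868 0.94580415]
```

Request:
play_rows([
  {"x":0.0005,"y":0,"z":-0.0006,"wx":0,"wy":0,"wz":0,"grip":0.1},
  {"x":0,"y":0,"z":0,"wx":0,"wy":0,"wz":0,"grip":0.1},
  {"x":0,"y":0,"z":0,"wx":0,"wy":0,"wz":0,"grip":0.42},
  {"x":0,"y":0,"z":0,"wx":0,"wy":0,"wz":0,"grip":0.6},
  {"x":0,"y":0,"z":0,"wx":0,"wy":0,"wz":0,"grip":0.7},
  {"x":0,"y":0,"z":0,"wx":0,"wy":0,"wz":0,"grip":0.7},
], squeeze=20)

```text
clock: 15.25
eef_pos: [463.6, 131.0, 40.7]
eef_rot: [-3.14, -0.697, 1.636]
wrist_force: [-0.1, -0.2, 0.1]
finger_gap: 64.1
```

Request:
play_rows([
  {"x":0,"y":0,"z":-0.01,"wx":0,"wy":0,"wz":0,"grip":0.7},
  {"x":0,"y":0,"z":-0.02,"wx":0,"wy":0,"wz":0,"grip":0.7},
  {"x":0,"y":0,"z":-0.03,"wx":0,"wy":0,"wz":0,"grip":0.7},
  {"x":0,"y":0,"z":-0.03,"wx":0,"wy":0,"wz":0,"grip":0.7},
  {"x":0,"y":0,"z":-0.03,"wx":0,"wy":0,"wz":0,"grip":0.7},
  {"x":0,"y":0,"z":0,"wx":0,"wy":0,"wz":0,"grip":0.7},
  {"x":0,"y":0,"z":0,"wx":0,"wy":0,"wz":0,"grip":0.7},
])

```text
clock: 16.12
eef_pos: [468.4, 54.5, 132.2]
eef_rot: [-3.139, -0.697, 1.635]
wrist_force: [-0.5, 0.3, 0.3]
finger_gap: 65.9
```

```bash
python3 - <<'E'
from h import *
p,R,s=cur();print(s['clock'],p,s['wrist_force'],s['finger_gap'])
for n in ('scene','wrist','top'):
    a,d=manip.camera(n);a=a[:,:,::-1];cv2.imwrite(f'pics/{n}10.png',a);np.save(f'pics/{n}10.npy',d)
    if n=='scene': cv2.imwrite('pics/scene10c.png',cv2.resize(a[210:330,220:360],None,fx=5,fy=5,interpolation=cv2.INTER_CUBIC))
    if n=='top': cv2.imwrite('pics/top10c.png',cv2.resize(a[160:300,130:250],None,fx=4.2,fy=4.2,interpolation=cv2.INTER_CUBIC))
E
```

```text
16.125 [468.40024712  54.5029974  132.17265858] [-0.52186404  0.28326784  0.29260038] 65.8965950648802
```

View pics/scene10c.png

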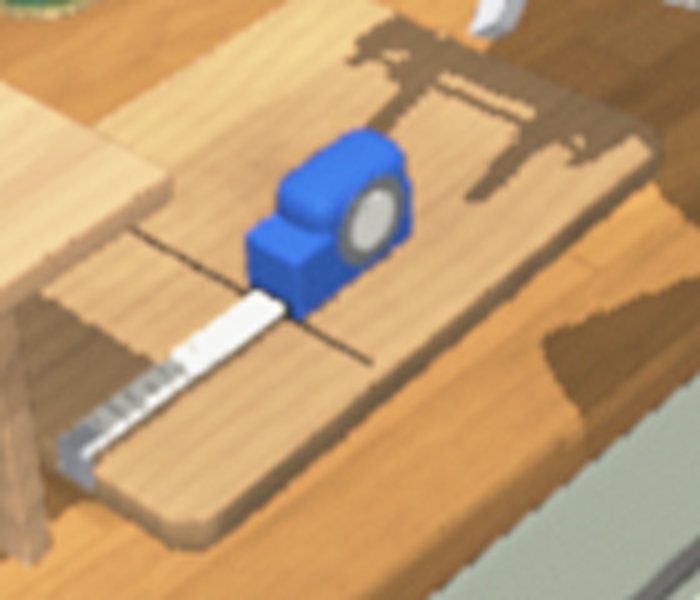

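View pics/top10c.png

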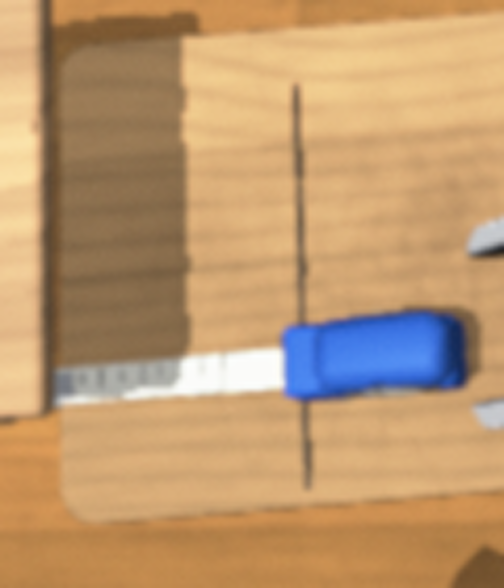

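View pics/wrist10.png

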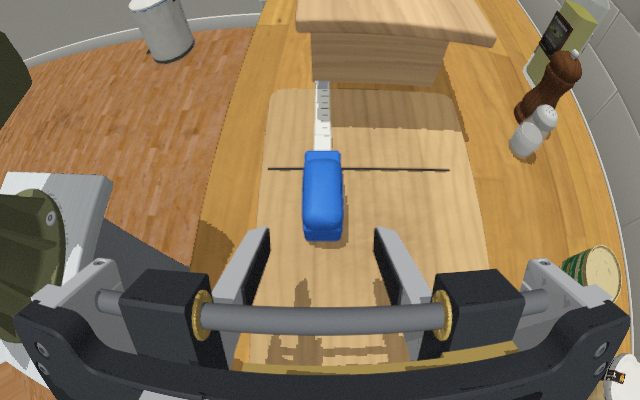

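```bash
python3 - <<'E'
from h import *
c,s_=np.cos(np.radians(LY)),np.sin(np.radians(LY))
def toF(w): d=np.atleast_2d(w)-LO; return np.c_[c*d[:,0]+s_*d[:,1],-s_*d[:,0]+c*d[:,1],d[:,2]].round(1)
print('scene base corner',toF(px2w('scene',[220+301/5],[210+320/5],z=22.)))
print('scene line',toF(px2w('scene',[220+372/5,220+130/5],[210+363/5,210+228/5],z=22.)))
a=cv2.imread('pics/top10.png');print(a[246,193:203,2])
print('top front z=53..60',toF(px2w('top',[197.5,197.5],[246,246],z=np.array([53.,60.]))))
G=toF(grid('top',np.load('pics/top10.npy')).reshape(-1,3))
hsv=cv2.cvtColor(a,cv2.COLOR_BGR2HSV);b=(cv2.inRange(hsv,(100,120,60),(125,255,255))>0).ravel()
q=G[b&(abs(G[:,0]+40)<40)&(abs(G[:,1]+40)<60)&(G[:,2]>52)&(G[:,2]<62)]
print(len(q),cv2.minAreaRect(q[:,:2].astype(np.float32)),q[:,2].mean())
A=np.c_[q[:,:2],np.ones(len(q))];print(np.linalg.lstsq(A,q[:,2],rcond=None)[0])
cv2.imwrite('pics/zz.png',cv2.resize(cv2.imread('pics/scene10.png')[255:290,260:310],None,fx=14,fy=14,interpolation=cv2.INTER_CUBIC))
cv2.imwrite('pics/zl.png',cv2.resize(cv2.imread('pics/scene10.png')[285:320,220:270],None,fx=14,fy=14,interpolation=cv2.INTER_CUBIC))
E
```

```text
scene base corner [[-56.1  -1.9   0. ]]
scene line [[-102.    -0.2    0. ]
 [  57.9   -0.     0. ]]
[251 251 252 245 188 100  69  72  74  72]
top front z=53..60 [[-41.8   0.8  31. ]
 [-42.5  -1.1  38. ]]
480 ((-42.61745071411133, -51.95401382446289), (62.944358825683594, 32.953102111816406), 89.05148315429688) 56.48145833333333
[1.46533488e-02 5.69401031e-03 5.74114753e+01]
```

View pics/zz.png

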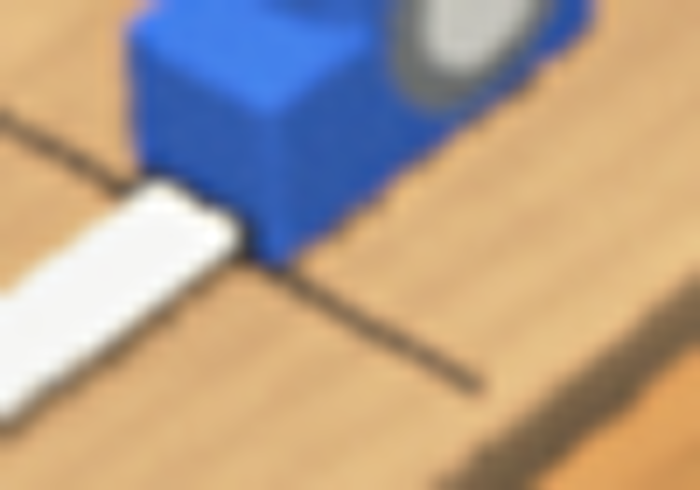

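View pics/zl.png

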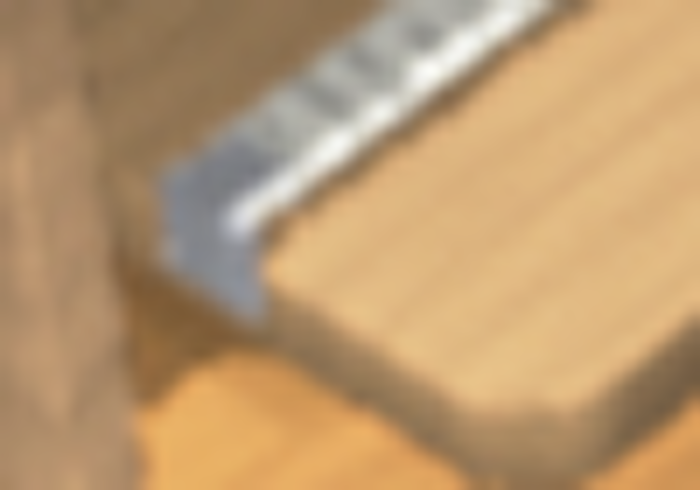

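```bash
python3 -c "
from cell import manip
s=manip.read_state();print(s['clock'],abs(s['qd']).max(),s['wrist_force']);print(manip.sign_off())"
```

```text
16.275 0.004215792491601037 [ 0.04074814 -0.63845764 -1.34450772]
the job is handed in; nothing more can be done
None
```

The tape is hooked over the hidden end of the board, drawn out to the pencil line, pressed flat and let go. I handed the job in at 16.3 s.

- **Method:** I gripped the tape with the tool leaning back 40° and lowered the lip over the end. I found that end about 124 mm from the line. I then drew the case back with the brake button just clear of the board, and the spring pulled at about 2.5 N.
- **Brake:** I pressed down with about 22 N, a little above the 14 to 20 N you suggested. The button gave way at about 9 N, and the force rose sharply once the case sat flat. I could not read the button itself. The tape stayed drawn out after release.
- **Case position:** The two cameras disagree by 1 to 3 mm. The scene camera puts the front corner 1.9 mm behind the line, and the top camera puts the front between 1.1 mm behind it and 0.8 mm ahead of it. The close-up shows the front on the line. The case is about 1° off square to the line, sits about 42 mm to one side of its middle and is flat to within about 1°.
- **Lip:** The close-up shows it hooked against the board's end and below its top. I did not measure how far below.
- **Released:** The gripper is well clear of the tape, and the wrist force read about 0.6 N after I backed away. The arm did not go near the glass, the lemon or the red-capped jar. I did not measure their positions again at the end.

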